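# Load sample vials into a dark box through its port, shut it and set the clamp screw

## Task

Open the dark box by pulling its shutter knob fully out, then pass every screw-cap sample vial out of the two small racks, one at a time, through the port in the sloping top and let it slide down the chute inside; neither the vials nor the gripper may touch the rim of the port. Push the shutter knob fully home again, then turn the clamp screw on the box clockwise until it bottoms and back it off a sixth of a turn (60 degrees), so that the seal is not crushed. Leave the other things on the bench undisturbed.

Things in the scene. Friction and masses are not known exactly. Their poses are not given: they have to be found in the camera images.
- dark_box: white metal box fixed to the bench, 170 mm deep (x -80 to 90), 150 wide (y -75 to 75), 118 high. Origin on the bench in mid-width; x to its back, y to its left seen from the robot, z up; yaw varies by up to 11 degrees. The front 100 mm of its top (x -80 to 20) slopes 20 degrees from level, from 82 mm high at the front up to 118 mm; the rest is level at 118 mm
- port_rim: aluminium collar round the port in the sloping top (origin that of dark_box); not to be touched. Opening 46 mm along the slope (box x) by 40 mm across (box y). Bars 5 mm wide, 10 mm deep, standing 6 mm out of the slope: the rear bar is up to 116 mm above the bench, the side bars 107 mm at mid-length. A vial held upright over point port has about 8 mm of room all round
- chute: slick chute inside the box (origin that of dark_box). It lies 59 mm below the port's centre and falls to the back, so a vial let go upright in the port slides clear by itself. The port is too narrow for fingers: hold a vial by the top 13 mm or so and let it go with its foot in the port and the fingertips just above the rim (17 mm above point port)
- port (a point): centre of the port opening at half the depth of its rim, 101 mm above the bench; axes as dark_box
- shutter (a joint): travel of the shutter, m: 0 = knob home, port shut; 0.052 = fully out, port open. It is stiff (3 N or a little more moves it), stops hard at both ends and stays where it is left. It slides level along the box's -y direction (to the right seen from the robot); the knob's rod carries a steel plate under the port
- shutter_knob (a point): centre of the black shutter knob, a cylinder 24 mm in diameter and 20 mm long lying along box y on an 8 mm rod at the right side of the box, 93 mm above the bench; it moves with the shutter. With the knob home its inner face is 35 mm from the box wall
- clamp_screw (a joint): angle of the clamp screw, rad: grows clockwise seen from above, 3.0 = bottomed against its stop. It starts loose, 1.1 to 2.1 rad before the stop. It turns stiffly (0.04 N m), stays where it is left and does not sink as it turns
- screw_head (a point): centre of the clamp screw's knurled steel head, a round head 28 mm in diameter and 18 mm high with an upright axis on the level part of the top, 140 mm above the bench (its underside is 131 mm up, 13 mm above the box's top); a small black bar on top shows its angle
- vial_1: glass sample vial with a black or blue screw cap, 23 mm in diameter and 48 mm tall, 14 g, standing cap up in a well of a rack, its underside 6 mm above the bench. Origin at the centre of its underside, z up through the cap (the top 11 mm). Three or all four of these vials are there; all that are there are to be loaded
- vial_2: glass sample vial with a black or blue screw cap, 23 mm in diameter and 48 mm tall, 14 g, standing cap up in a well of a rack, its underside 6 mm above the bench. Origin at the centre of its underside, z up through the cap (the top 11 mm). Three or all four of these vials are there; all that are there are to be loaded
- vial_3: glass sample vial with a black or blue screw cap, 23 mm in diameter and 48 mm tall, 14 g, standing cap up in a well of a rack, its underside 6 mm above the bench. Origin at the centre of its underside, z up through the cap (the top 11 mm). Three or all four of these vials are there; all that are there are to be loaded
- vial_4: glass sample vial with a black or blue screw cap, 23 mm in diameter and 48 mm tall, 14 g, standing cap up in a well of a rack, its underside 6 mm above the bench. Origin at the centre of its underside, z up through the cap (the top 11 mm). Three or all four of these vials are there; all that are there are to be loaded
- rack_a: loose grey plastic vial rack, 56 (x) x 104 (y) x 36 mm, 0.6 kg, origin under its centre, with two round wells 27 mm wide and 30 mm deep at y = -25 and +25 mm for vial_1 (y -25) and vial_2 (y +25); a well may be empty. A vial stands 18 mm out of its well; take it with the fingers closing along rack x
- rack_b: loose grey plastic vial rack, 56 (x) x 104 (y) x 36 mm, 0.6 kg, origin under its centre, with two round wells 27 mm wide and 30 mm deep at y = -25 and +25 mm for vial_3 (y -25) and vial_4 (y +25); a well may be empty. A vial stands 18 mm out of its well; take it with the fingers closing along rack x
- reagent_bottle: bystander: reagent bottle, 54 mm in diameter, 106 mm tall, origin under its centre; leave it
- bench_beaker: bystander: small glass beaker, 52 mm in diameter, 66 mm tall, origin under its centre; leave it
- lab_timer: bystander: flat lab timer, 60 x 60 x 22 mm, origin under its centre; leave it
- masking_tape: bystander: roll of tape lying flat, 80 mm in diameter, 19 mm high, origin under its centre; leave it
Things that resemble listed ones, but are neither listed nor needed, are in the scene too. What is shaped like the vial_1 but pink or red is not meant.

How it is judged:
By the outcome, as a careful person would: the job done as asked, in the order asked, and still so for the second after the job is handed in, with the robot touching nothing.
Of vial_1, vial_2, vial_3, vial_4 only 3 to 4 are there at a start; the rules pass over those that are not, and their reading is None.
At some moment in a run one of rack_a, rack_b may be knocked a few centimetres aside while the robot is not near it.
It also fails if it takes over 210 s, if anything falls off the work surface, if the arm or the gripper's body presses on something with over 40 N, if the wrist force passes 120 N, or if a joint passes its speed limit or range.

## Robot

A 7-joint arm with a two-finger parallel gripper is mounted at the origin on a cart in front of the work surface, level with it; the furniture and walls round the work are solid. World frame = base frame: x ahead of the robot, y to its left, z up, the work surface at z = 0. Lengths are in m, angles in rad, forces in N, time in s.
With the tool pointing down it reaches from about 0.425 to 0.875 m from the base axis. Payload 4.7 kg.
Tool frame: the origin (TCP) lies at the very end of the fingers, on their centre line; the grasp point (between the pads) lies 19 mm behind it (ctrl.grasp_offset is the distance from the TCP to the grasp point, in m); z points along the fingers, y is the direction in which the jaws open and shut (so a half turn about z gives the same grasp; the last joint's range is limited). The gripper opens to 87 mm and grips with 3 to 60 N. Pads are 19 mm wide; open, the fingers measure 117 mm over their backs; the gripper's body (75 mm by 190 mm) begins 51 mm behind the grasp point.
Start: joints at [1.197, 0.321, -0.07, 1.45, 0.023, 1.371, -0.057], TCP at [0.246, -0.602, 0.223] pointing down, gripper open.
Joint ranges: [-2.86, 2.86], [-0.3, 2.09], [-1.38, 1.24], [0.06, 2.45], [-1.56, 4.7], [0.09, 2.05], [-2.69, 2.69]. Speed limits (rad/s): [2.57, 2.57, 3.14, 3.14, 3.14, 3.14, 3.14].

## Interface

Orientations are given as a rotation vector (axis times angle).
In Python, from bench import ctrl gives the robot as it stands.
- The arm moves only by the shell command python3 -m creep 'ROWS' [FORCE]. ROWS is JSON, a list that holds one entry, the list of rows, each a list of 7 numbers: the opening, from 0 (shut) to 1 (fully open), then the shift along the tool's x, y, z in mm, then the turn, a rotation vector about the tool's x, y, z in rad. In form: [[[grip, dx, dy, dz, rx, ry, rz], ...]]. A call has 1 to 5 rows; each row is the pose to reach, as a shift and turn from the pose commanded when the call began, along the tool's axes at that moment; what a row does not reach only later rows make up. A row lasts 1/10 s, in which the tool goes at most 50 mm and 8.59 degrees, less where a joint would pass 70% of its speed; a pose out of reach is approached as far as the arm can. A call with a gripper value outside its range is refused whole. The fingers move at their own pace and stop on an object; FORCE is the grip in N (left out, the last holds). Time passes only in rows, so rows that repeat a pose let the fingers close. It gives the time, the measured TCP pose, the force and the opening at its end, in the units of the state.
- ctrl.get_state(): the state, without advancing time (a new reading comes with each control period).
- ctrl.get_image(name): name is "scene" or "top" or "wrist"; returns the picture (400x640x3 uint8, red, green, blue); there is no depth.
- ctrl.camera_params(name): a dict with "K" (3x3 intrinsics, pixels), "k1" (the pictures are not rectified: a ray, as slopes to the right and down, at radius r is drawn at 1 + k1 r^2 times it, then the intrinsics apply), "pose" (4x4, takes a point from camera to world coordinates). Camera axes: x right, y down, z forward; pixel columns grow to the right and rows downward; lengths in m; the calibration is good to about 2 mm. A picture is of the moment at which its call begins: read the wrist's pose just before it. camera_params takes no time and is no camera call; for the wrist camera it gives the pose at the moment of the call.
- ctrl.close_job(): hands the job in, once; it reports no verdict.
The state is a dict: "time": time; "joint_positions": joint angles; "qd": joint speeds; "joint_torque": joint torques, N m; "position": TCP position; "tool_rot": TCP orientation; "ft_force": force on the tool from outside, world axes, zero at the start; "torque": the same for the moment, N m; "grip_width": opening from 0.0 (shut) to 1.0 (fully open).
Only numpy, scipy, OpenCV 4.12 (cv2) and the standard library are available. Lean on these libraries where they do the work, as an engineer would, in place of code of your own. Each camera call takes 0.05 s, during which the arm holds its last target. There are 200 camera calls.

## Working session

There is one attempt and no reset: what is moved stays moved. The work goes in short steps, Python scripts to look and compute and a shell command to move; the robot and the scene stay as the last step left them, time stands still between calls to the robot, and variables do not carry over. Pictures are saved under pics/ and viewed, about 12 in all and at most 16, crops included, and the job is handed in when it is done.

```bash
ls; mkdir -p pics; python3 - <<'E'
from bench import ctrl
import cv2,numpy as np
print(ctrl.get_state())
for n in("scene","top"):
    im=ctrl.get_image(n); cv2.imwrite(f"pics/{n}0.png",im[:,:,::-1]); p=ctrl.camera_params(n); print(n,p)
print(ctrl.grasp_offset)
E
```

```text
pics
{'time': 0.0, 'joint_positions': array([ 1.19711851,  0.32179924, -0.07010476,  1.45170118,  0.02259055,
        1.37077014, -0.05687189]), 'qd': array([ 3.22541093e-04, -6.02136882e-04,  2.53034599e-05, -5.44525065e-04,
       -5.52963875e-05,  1.29760860e-03, -3.85869474e-04]), 'joint_torque': array([ 3.34834249e-04, -4.91296685e+01, -4.03844845e-01, -3.12524772e+01,
       -6.40834705e-02,  4.39641159e-02,  2.03460058e-04]), 'position': array([ 0.24554374, -0.60123565,  0.22146394]), 'tool_rot': array([-3.08090046e+00, -6.05074325e-01,  6.99375308e-04]), 'ft_force': array([ 0.34678618, -0.07754872, -1.04749487]), 'torque': array([-0.03590835, -0.01825117,  0.00682592]), 'grip_width': 0.9997537607611883}
scene {'K': array([[502.83918731,   0.        , 315.96232911],
       [  0.        , 502.83918731, 199.29119709],
       [  0.        ,   0.        ,   1.        ]]), 'k1': -0.1022277233835997, 'pose': array([[-0.57827789, -0.51736962,  0.63081166, -0.08414893],
       [-0.81567947,  0.38197719, -0.43446567,  0.19325778],
       [-0.01617633, -0.76578202, -0.64289675,  0.75526377],
       [ 0.        ,  0.        ,  0.        ,  1.        ]])}
top {'K': array([[510.5482442 ,   0.        , 321.96078083],
       [  0.        , 510.5482442 , 205.72986948],
       [  0.        ,   0.        ,   1.        ]]), 'k1': -0.01989154572504863, 'pose': array([[-0.01561288, -0.99872696,  0.04796559,  0.45329858],
       [-0.99945224,  0.01698824,  0.02840116, -0.25602363],
       [-0.02917986, -0.04749589, -0.99844513,  1.17756074],
       [ 0.        ,  0.        ,  0.        ,  1.        ]])}
0.0187
```

View pics/scene0.png

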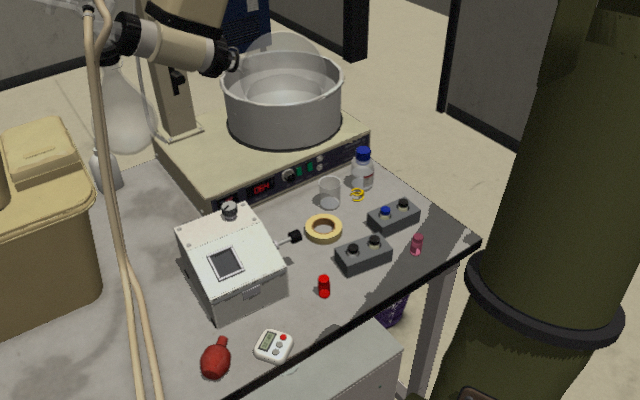

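View pics/top0.png

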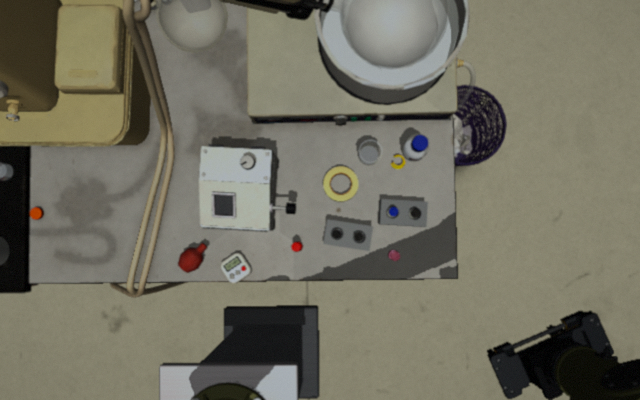

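The box is at top-image (236,190), with its knob at (291,208) and screw at (248,160). The racks are at (347,234) and (402,210). Candidate vials in the top image are (337,234), (360,236), (392,212, blue) and (415,213). The decoys are red at (297,246) and pink at (393,255). Next I'll enlarge this region.

```bash
python3 - <<'E'
import cv2,numpy as np
t=cv2.imread("pics/top0.png");s=cv2.imread("pics/scene0.png")
a=cv2.resize(t[180:260,285:445],None,fx=5,fy=5,interpolation=cv2.INTER_CUBIC)
b=cv2.resize(s[190:285,320:480],None,fx=2,fy=2,interpolation=cv2.INTER_CUBIC)
c=cv2.resize(t[135:240,185:305],None,fx=2,fy=2)
o=np.zeros((600,800,3),np.uint8);o[:400]=a;o[400:590,:320]=b;
cv2.imwrite("pics/c1.png",o)
cv2.imwrite("pics/c2.png",cv2.resize(t[135:240,185:310],None,fx=5.5,fy=5.5,interpolation=cv2.INTER_CUBIC))
E
```

```text
(no output)
```

View pics/c1.png

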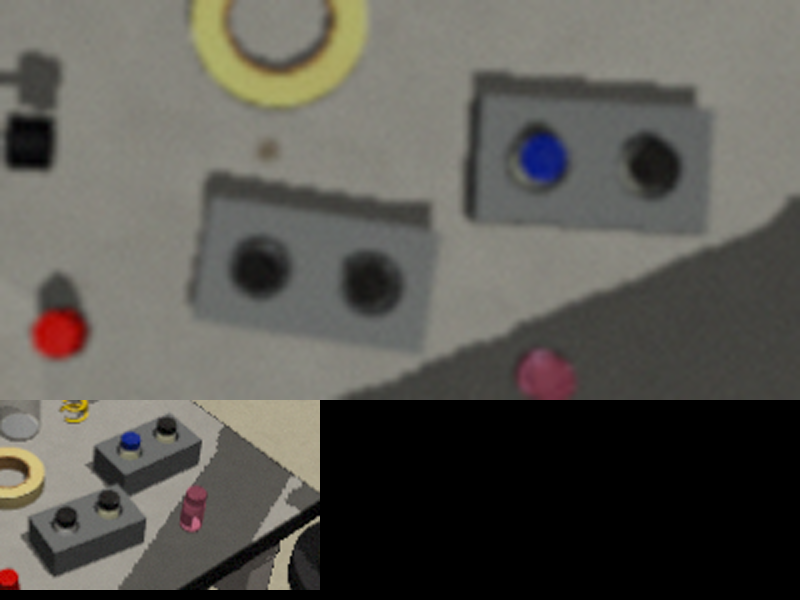

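View pics/c2.png

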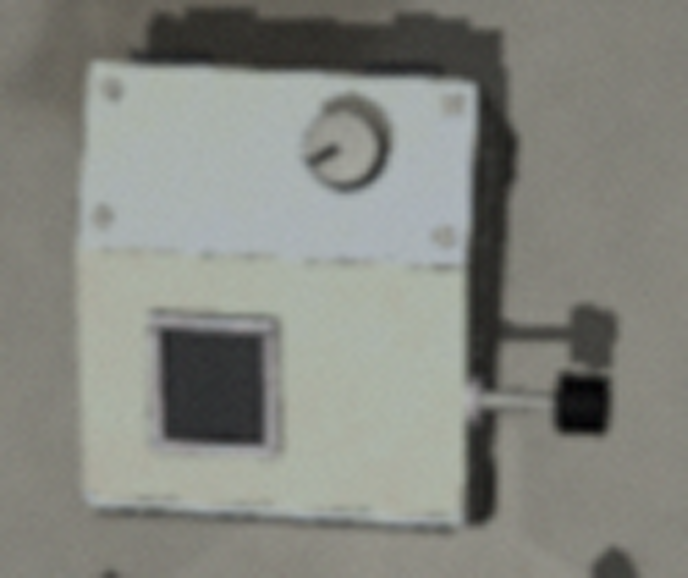

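All four wells hold capped vials, three black and one blue. The red and pink ones stand loose on the bench, so they are the decoys.

```bash
cat > h.py <<'E'
from bench import ctrl
import numpy as np
from scipy.optimize import least_squares
from scipy.spatial.transform import Rotation as R
def ray(p,uv):
    K=p["K"];d=np.array([(uv[0]-K[0,2])/K[0,0],(uv[1]-K[1,2])/K[1,1]]);u=d.copy()
    for _ in range(20): u=d/(1+p["k1"]*(u@u))
    P=p["pose"];return P[:3,3],P[:3,:3]@np.r_[u,1]
def at_z(p,uv,z):
    o,d=ray(p,uv);return o+d*(z-o[2])/d[2]
def proj(p,X):
    P=p["pose"];c=P[:3,:3].T@(np.asarray(X)-P[:3,3]);u=c[:2]/c[2];u=u*(1+p["k1"]*(u@u));K=p["K"]
    return np.array([K[0,0]*u[0]+K[0,2],K[1,1]*u[1]+K[1,2]])
def move(target,yaw,cur=None):
    """tool-down target TCP; yaw = world angle of the tool's x axis. Prints shift (tool mm) and turn"""
    s=ctrl.get_state();Rt=R.from_rotvec(s["tool_rot"])
    print("t",round(s["time"],1),"pos",np.round(s["position"],4),"F",np.round(s["ft_force"],1),"grip",round(s["grip_width"],3))
    G=R.from_euler("z",yaw)*R.from_rotvec([np.pi,0,0])
    d=Rt.inv().apply(np.asarray(target)-s["position"])*1000
    print("shift",np.round(d,1),"turn",np.round((Rt.inv()*G).as_rotvec(),3))
E
cat > m1.py <<'E'
from h import *
p=ctrl.camera_params("top")
f=lambda a,s,o:((np.array(a,float)+.5)/s-.5)+o
for n,uv in dict(n1=(260,268),n2=(372,284),f1=(543,158),f2=(652,165)).items():
    print(n,at_z(p,f(uv,5,(285,180)),.054))
o=(185,135)
obs=[((90,62),(90,75,118)),((477,82),(90,-75,118)),((80,245),(20,75,118)),((466,268),(20,-75,118)),((88,497),(-80,75,82)),((463,517),(-80,-75,82))]
def X(v,l): 
    c,s=np.cos(v[2]),np.sin(v[2]);l=np.array(l)/1000
    return np.array([v[0]+c*l[0]-s*l[1],v[1]+s*l[0]+c*l[1],l[2]])
r=least_squares(lambda v:np.concatenate([proj(p,X(v,l))-f(u,5.5,o) for u,l in obs]),[.5,-.05,0])
v=r.x;print("box",v,np.degrees(v[2]),np.round(r.fun.reshape(-1,2),1))
def loc(w):
    c,s=np.cos(v[2]),np.sin(v[2]);d=w[:2]-v[:2];return np.round([c*d[0]+s*d[1],-s*d[0]+c*d[1]],4)
for n,uv,z in(("screw",(344,145),.149),("knob",(582,403),.095),("port",(213.5,383),.104)):
    w=at_z(p,f(uv,5.5,o),z);print(n,w,loc(w))
E
python3 m1.py
```

```text
n1 [ 0.44631976 -0.25528866  0.054     ]
n2 [ 0.4385468  -0.30428324  0.054     ]
f1 [ 0.49259574 -0.38028343  0.054     ]
f2 [ 0.48872601 -0.42787398  0.054     ]
box [ 0.54061183 -0.0410503  -0.07145521] -4.0940820102816415 [[-0.  -0.4]
 [ 0.4 -0.5]
 [-0.5 -0.7]
 [ 0.3 -1.1]
 [-0.5  1.2]
 [ 0.3  1.5]]
screw [ 0.5965647  -0.07579425  0.149     ] [ 0.0583 -0.0307]
knob [ 0.50190344 -0.1580208   0.095     ] [-0.0303 -0.1194]
port [ 0.51161591 -0.01656034  0.104     ] [-0.0307  0.0224]
```

```bash
python3 -c "
from h import *
move([.502,-.158,.20],-.0715+np.pi/2)"
```

```text
t 0.1 pos [ 0.2456 -0.6013  0.2216] F [-0.4  0.8 -0. ] grip 1.003
shift [ 405.  -313.4   22.1] turn [-2.000e-03 -1.000e-03 -1.111e+00]
```

```bash
python3 -m creep '[[[0.6,37,-28,0,0,0,0],[0.6,74,-57,0,0,0,0],[0.6,111,-86,0,0,0,0],[0.6,148,-114,0,0,0,0],[0.6,185,-143,0,0,0,0]]]' 20
python3 -m creep '[[[0.6,37,-28,0,0,0,0],[0.6,74,-57,0,0,0,0],[0.6,111,-86,0,0,0,0],[0.6,148,-114,0,0,0,0],[0.6,185,-143,0,0,0,0]]]'
python3 -m creep '[[[0.6,18,-14,0,0,0,-0.15],[0.6,35,-27,0,0,0,-0.3],[0.6,35,-27,0,0,0,-0.45],[0.6,35,-27,0,0,0,-0.6],[0.6,35,-27,0,0,0,-0.75]]]'
python3 -m creep '[[[0.6,0,0,0,0,0,-0.15],[0.6,0,0,0,0,0,-0.3],[0.6,0,0,0,0,0,-0.36],[0.6,0,0,0,0,0,-0.36],[0.6,0,0,0,0,0,-0.36]]]'
python3 - <<'E'
from h import *
import cv2
move([.502,-.158,.074],-.0715+np.pi/2)
p=ctrl.camera_params("wrist");im=ctrl.get_image("wrist");cv2.imwrite("pics/w1.png",im[:,:,::-1]);print(p)
np.save("w1.npy",p["pose"])
E
```

```text
time: 0.6
position: [0.3635, -0.3976, 0.2222]
tool_rot: [-3.083, -0.605, 0.001]
ft_force: [1.6, -0.5, -0.1]
grip_width: 0.649
time: 1.1
position: [0.4805, -0.1954, 0.2223]
tool_rot: [3.083, 0.605, -0.0]
ft_force: [-0.5, -0.3, -0.2]
grip_width: 0.6
time: 1.6
position: [0.5021, -0.1585, 0.2221]
tool_rot: [-2.64, -1.701, 0.001]
ft_force: [0.1, -0.7, -0.1]
grip_width: 0.596
time: 2.1
position: [0.5021, -0.1588, 0.2223]
tool_rot: [-2.302, -2.137, 0.0]
ft_force: [0.9, 0.3, -0.3]
grip_width: 0.6
t 2.1 pos [ 0.5021 -0.1588  0.2223] F [ 0.9  0.3 -0.3] grip 0.6
shift [ 8.000e-01 -1.000e-01  1.483e+02] turn [-0.001 -0.    -0.003]
{'K': array([[285.70499225,   0.        , 322.00866965],
       [  0.        , 285.70499225, 197.50916845],
       [  0.        ,   0.        ,   1.        ]]), 'k1': -0.04177773925988828, 'pose': array([[ 9.97236112e-01, -7.12859795e-02, -2.09390902e-02,
         5.08453216e-01],
       [-7.42959597e-02, -9.58676144e-01, -2.74627312e-01,
        -8.35224277e-02],
       [-4.96729293e-04,  2.75423963e-01, -9.61322731e-01,
         3.84604406e-01],
       [ 0.00000000e+00,  0.00000000e+00,  0.00000000e+00,
         1.00000000e+00]])}
```

View pics/w1.png

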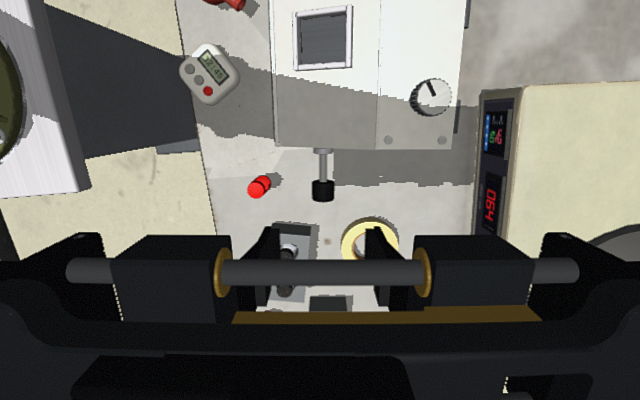

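The wrist view shows the knob at (323,190), the screw head at (431,96) and the port collar with outer corners (292,11), (352,6), (355,67) and (299,71). I'll cross-check these against the top view.

```bash
cat >> m1.py <<'E'
print("--wrist")
q=ctrl.camera_params("wrist");q["pose"]=np.load("w1.npy")
for n,uv,z in(("screw",(430,95),.149),("knob",(323,189),.097),("port",(325,39),.104),("sideR bar",(327,68),.107),("rear bar",(353,36),.116)):
    w=at_z(q,uv,z);print(n,w,loc(w))
for l in((20,-75,118),(90,-75,118),(20,75,118),(-80,-75,82)): print(l,proj(q,X(v,l)))
E
python3 m1.py|sed -n '/wrist/,$p'
```

```text
--wrist
screw [ 0.59419577 -0.07354123  0.149     ] [ 0.0558 -0.0286]
knob [ 0.50389808 -0.15659521  0.097     ] [-0.0284 -0.1179]
port [ 0.51592492 -0.01725949  0.104     ] [-0.0263  0.022 ]
sideR bar [ 0.51591763 -0.04204221  0.107     ] [-0.0246 -0.0028]
rear bar [ 0.53957202 -0.01945791  0.116     ] [-0.0026  0.0215]
(20, -75, 118) [375.06597422 149.69869419]
(90, -75, 118) [449.58884128 149.82171495]
(20, 75, 118) [382.50321235 -36.14019427]
(-80, -75, 82) [273.72300031 146.05758679]
```

```bash
python3 -m creep '[[[0.6,1,0,45,0,0,0],[0.6,1,0,90,0,0,0],[0.6,1,0,125,0,0,0],[0.6,1,0,148,0,0,0],[0.6,1,0,148,0,0,0]]]' 25
python3 -m creep '[[[0.2,0,0,0,0,0,0],[0.2,0,0,0,0,0,0],[0.2,0,0,0,0,0,0],[0.2,0,0,0,0,0,0],[0.2,0,0,0,0,0,0]]]' 25
python3 -m creep '[[[0.2,0,0,0,0,0,0],[0.2,0,0,0,0,0,0]]]'
```

```text
time: 2.65
position: [0.4994, -0.1569, 0.071]
tool_rot: [-2.297, -2.134, 0.005]
ft_force: [-1.0, -0.5, -1.3]
grip_width: 0.6
time: 3.15
position: [0.503, -0.1581, 0.0755]
tool_rot: [2.3, 2.138, 0.001]
ft_force: [-1.0, 0.9, 2.7]
grip_width: 0.265
time: 3.35
position: [0.503, -0.1581, 0.0754]
tool_rot: [2.3, 2.138, 0.0]
ft_force: [-0.4, 0.3, 5.6]
grip_width: 0.267
```

```bash
python3 -m creep '[[[0.2,-10,0,0,0,0,0],[0.2,-20,0,0,0,0,0],[0.2,-30,0,0,0,0,0],[0.2,-38,0,0,0,0,0],[0.2,-44,0,0,0,0,0]]]' 30
python3 -m creep '[[[0.2,-3,0,0,0,0,0],[0.2,-6,0,0,0,0,0],[0.2,-8,0,0,0,0,0],[0.2,-10,0,0,0,0,0],[0.2,-10,0,0,0,0,0]]]'
python3 -m creep '[[[0.2,0,0,0,0,0,0],[0.2,0,0,0,0,0,0]]]'
```

```text
time: 3.85
position: [0.4999, -0.2008, 0.0754]
tool_rot: [-2.3, -2.139, -0.002]
ft_force: [-0.7, 3.5, 5.9]
grip_width: 0.267
time: 4.35
position: [0.4993, -0.21, 0.0754]
tool_rot: [-2.3, -2.139, -0.003]
ft_force: [0.1, 4.1, 6.7]
grip_width: 0.264
time: 4.55
position: [0.4993, -0.21, 0.0754]
tool_rot: [-2.3, -2.14, -0.003]
ft_force: [-0.6, 3.9, 6.9]
grip_width: 0.265
```

```bash
python3 -m creep '[[[0.2,-2,0,0,0,0,0],[0.2,-3,0,0,0,0,0],[0.2,-4,0,0,0,0,0],[0.2,-4,0,0,0,0,0]]]' 30
python3 -c "
from h import *
print(ctrl.get_state()['ft_force'])
for n in ('top','wrist'):
    import cv2;cv2.imwrite('pics/%s2.png'%n,ctrl.get_image(n)[:,:,::-1])
"
```

```text
time: 4.95
position: [0.4993, -0.21, 0.0754]
tool_rot: [-2.294, -2.139, -0.007]
ft_force: [-1.5, 11.3, 8.8]
grip_width: 0.265
[-1.47490907 11.34764347  8.78339175]
```

```bash
python3 -m creep '[[[0.2,5,0,0,0,0,0],[0.6,5,0,0,0,0,0],[0.6,5,0,0,0,0,0],[0.6,5,0,0,0,0,0],[0.6,5,0,0,0,0,0]]]'
python3 -m creep '[[[0.6,0,0,-40,0,0,0],[0.6,0,0,-80,0,0,0],[0.6,0,0,-120,0,0,0],[0.6,40,0,-130,0,0,0],[0.6,85,10,-130,0,0,0]]]'
python3 -m creep '[[[0.6,30,0,0,0,0,0],[0.6,30,0,0,0,0,0],[0.6,30,0,0,0,0,0]]]'
python3 - <<'E'
from h import *
import cv2
p=ctrl.camera_params("wrist");im=ctrl.get_image("wrist");np.save("w2.npy",p["pose"])
cv2.imwrite("pics/w2.png",cv2.resize(im[0:260,150:550,::-1],None,fx=2,fy=2,interpolation=cv2.INTER_CUBIC))
print(p["pose"][:3,3],ctrl.get_state()["position"])
E
```

```text
time: 5.55
position: [0.4982, -0.2109, 0.0742]
tool_rot: [-2.301, -2.138, 0.0]
ft_force: [0.6, -0.1, -0.5]
grip_width: 0.535
time: 6.05
position: [0.5154, -0.1284, 0.2071]
tool_rot: [2.304, 2.129, 0.002]
ft_force: [0.9, 0.1, -0.8]
grip_width: 0.604
time: 6.35
position: [0.5168, -0.0965, 0.2044]
tool_rot: [2.299, 2.141, -0.001]
ft_force: [0.1, -0.0, 0.2]
grip_width: 0.599
[ 0.52286051 -0.02107668  0.36670097] [ 0.51663719 -0.09781739  0.20429787]
```

View pics/w2.png

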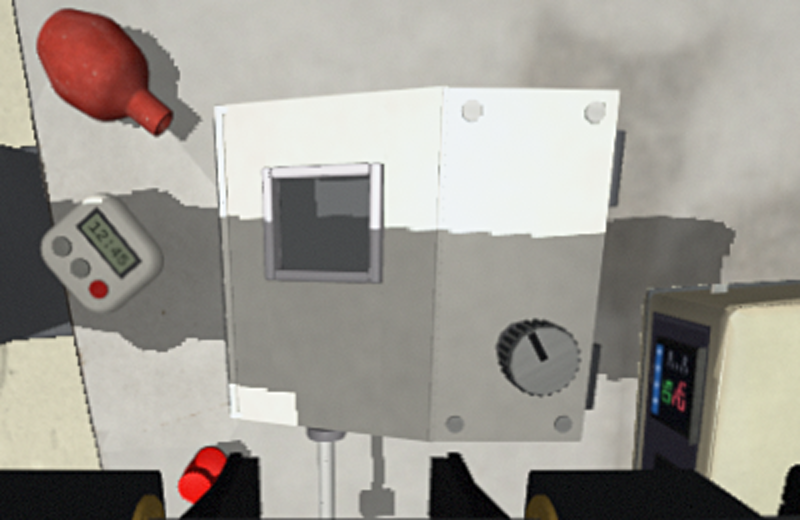

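The shutter is out and the port is open. The port collar's outer corners are at (263,168), (383,162), (381,282) and (265,279) in the crop, and the screw's top centre is near (543,354). Next I'll fit the box.

```bash
cat > m2.py <<'E'
from h import *
q=ctrl.camera_params("wrist");q["pose"]=np.load("w2.npy")
f=lambda a:(np.array(a,float)+.5)/2-.5+np.array([150,0])
def X(v,l):
    c,s=np.cos(v[2]),np.sin(v[2]);l=np.array(l)/1000
    return np.array([v[0]+c*l[0]-s*l[1],v[1]+s*l[0]+c*l[1],l[2]])
C,S=np.cos(np.radians(20)),np.sin(np.radians(20))
obs=[((445,87),(20,75,118)),((620,91),(90,75,118)),((581,441),(90,-75,118)),((430,439),(20,-75,118)),((217,106),(-80,75,82)),((232,417),(-80,-75,82))]
rim=[((263,168),-28,25),((383,162),28,25),((381,282),28,-25),((265,279),-28,-25)]
def res(v):
    px,py=v[3]*1000,v[4]*1000
    a=[proj(q,X(v,l))-f(u) for u,l in obs]
    b=[proj(q,X(v,(px+C*a_-S*5,py+b_,101+S*a_+C*5)))-f(u) for u,a_,b_ in rim]
    return np.concatenate(a+b)
r=least_squares(res,[.54,-.04,-.07,-.03,.022]);v=r.x
print("box",v,np.degrees(v[2]));print(np.round(r.fun.reshape(-1,2),1).tolist())
print("port world",X(v,(v[3]*1e3,v[4]*1e3,101)))
w=at_z(q,f((543,354)),.149);d=w[:2]-v[:2];c,s=np.cos(v[2]),np.sin(v[2]);print("screw",w,c*d[0]+s*d[1],-s*d[0]+c*d[1])
print("bar dir",[at_z(q,f(u),.149)[:2] for u in((528,333),(546,360))])
E
python3 m2.py
```

```text
box [ 0.54182119 -0.04130357 -0.07282499 -0.02914723  0.02207572] -4.172564738985711
[[0.8, -0.3], [0.3, -0.8], [-0.2, 0.4], [0.6, 1.4], [-1.2, -0.2], [-0.6, 0.1], [-0.5, -0.9], [0.1, -0.4], [0.0, 0.9], [0.4, 0.5]]
port world [ 0.51435747 -0.01716559  0.101     ]
screw [ 0.59683605 -0.07216501  0.149     ] 0.05711452969724674 -0.026776721178305034
bar dir [array([ 0.59081696, -0.0634595 ]), array([ 0.59807496, -0.07465163])]
```

```bash
python3 -m creep '[[[0.6,-45,-3,0,0,0,0],[0.6,-90,-6,0,0,0,0],[0.6,-135,-9,0,0,0,0],[0.6,-180,-12,0,0,0,0],[0.6,-225,-15,0,0,0,0]]]'
python3 -m creep '[[[0.6,-45,-3,0,0,0,0],[0.6,-90,-6,0,0,0,0],[0.6,-130,-9,0,0,0,0],[0.6,-130,-9,0,0,0,0],[0.6,-130,-9,0,0,0,0]]]'
python3 - <<'E'
from h import *
import cv2
p=ctrl.camera_params("wrist");im=ctrl.get_image("wrist");np.save("w3.npy",p["pose"])
cv2.imwrite("pics/w3.png",cv2.resize(im[0:260,150:550,::-1],None,fx=2,fy=2,interpolation=cv2.INTER_CUBIC))
print(p["pose"][:3,3],ctrl.get_state()["position"])
E
```

```text
time: 6.9
position: [0.4837, -0.324, 0.2042]
tool_rot: [-2.305, -2.135, 0.002]
ft_force: [-0.1, -0.4, 0.6]
grip_width: 0.603
time: 7.4
position: [0.4648, -0.4516, 0.2034]
tool_rot: [-2.305, -2.131, 0.001]
ft_force: [0.2, 0.2, 0.1]
grip_width: 0.6
[ 0.47155299 -0.3764569   0.36576259] [ 0.46606895 -0.44970162  0.20376059]
```

View pics/w3.png

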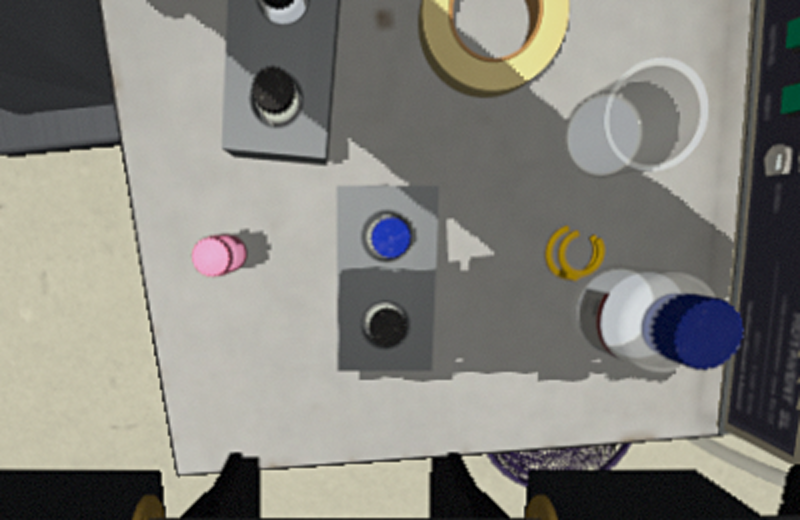

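The view shows f1's blue cap at (392,237), f2's black cap at (386,323) and n2's black cap at (275,89). n1 is cut off at the top edge. The bottle at (695,330) is well to the side.

```bash
python3 - <<'E'
from h import *
q=ctrl.camera_params("wrist");q["pose"]=np.load("w3.npy")
f=lambda a:(np.array(a,float)+.5)/2-.5+np.array([150,0])
for n,u,z in (("f1",(392,237),.054),("f2",(386,323),.054),("n2",(275,89),.054),("fe",(338,185),.036),("fe2",(338,370),.036),("ne",(223,152),.036),("ne2",(230,0),.036),("bottle",(697,331),.106)): print(n,at_z(q,f(u),z)[:2])
move([.4905,-.4285,.041],1.49)
E
```

```text
f1 [ 0.49585445 -0.38046831]
f2 [ 0.48998975 -0.4257713 ]
n2 [ 0.44198742 -0.30434749]
fe [ 0.46945084 -0.3509076 ]
fe2 [ 0.46104711 -0.45435349]
ne [ 0.40893488 -0.32893375]
ne2 [ 0.42173775 -0.25626732]
bottle [ 0.63126427 -0.43200858]
t 7.5 pos [ 0.4661 -0.4497  0.2038] F [0.4 0.9 0.2] grip 0.603
shift [ 22.8  22.9 162.8] turn [-0.001 -0.001  0.006]
```

```bash
python3 -m creep '[[[0.6,25,22,40,0,0,0],[0.6,25,22,80,0,0,0],[0.6,25,22,120,0,0,0],[0.6,25,22,150,0,0,0],[0.6,25,22,161,0,0,0]]]' 12
python3 -m creep '[[[0.6,0,0,0,0,0,0],[0.6,0,0,0,0,0,0]]]'; python3 -m creep '[[[0.2,0,0,0,0,0,0],[0.2,0,0,0,0,0,0],[0.2,0,0,0,0,0,0],[0.2,0,0,0,0,0,0],[0.2,0,0,0,0,0,0]]]'
```

```text
time: 7.95
position: [0.4892, -0.4227, 0.0399]
tool_rot: [-2.294, -2.137, 0.001]
ft_force: [-0.6, -0.2, -1.6]
grip_width: 0.602
time: 8.15
position: [0.492, -0.426, 0.0454]
tool_rot: [2.298, 2.138, 0.001]
ft_force: [-0.3, 0.4, -0.1]
grip_width: 0.603
time: 8.65
position: [0.4909, -0.4258, 0.0438]
tool_rot: [2.301, 2.139, -0.0]
ft_force: [0.1, 0.5, 0.1]
grip_width: 0.245
```

```bash
python3 -m creep '[[[0.2,0,0,-15,0,0,0],[0.2,0,0,-40,0,0,0],[0.2,0,0,-80,0,0,0],[0.2,0,0,-120,0,0,0],[0.2,0,0,-156,0,0,0]]]'
python3 -m creep '[[[0.2,45,0,0,0,0,0],[0.2,90,0,0,0,0,0],[0.2,135,0,0,0,0,0],[0.2,180,0,0,0,0,0],[0.2,225,0,0,0,0,0]]]'
python3 -m creep '[[[0.2,45,0,0,0,0,0],[0.2,90,0,0,0,0,0],[0.2,135,0,0,0,0,0],[0.2,170,0,0,0,0,0],[0.2,170,0,0,0,0,0]]]'
python3 -m creep '[[[0.2,0,0,0,0,0,0],[0.2,0,0,0,0,0,0],[0.2,0,0,0,0,0,0]]]'
python3 - <<'E'
from h import *
move([.5144,-.0172,.121],1.498)
import cv2
p=ctrl.camera_params("wrist");im=ctrl.get_image("wrist")
cv2.imwrite("pics/w4.png",im[0:320,150:550,::-1])
cv2.imwrite("pics/t4.png",ctrl.get_image("top")[:,:,::-1])
E
```

```text
time: 9.15
position: [0.4912, -0.4258, 0.203]
tool_rot: [2.299, 2.138, 0.0]
ft_force: [-0.8, -1.1, -0.0]
grip_width: 0.235
time: 9.65
position: [0.5074, -0.1995, 0.2009]
tool_rot: [2.3, 2.138, 0.0]
ft_force: [0.3, -0.5, 0.6]
grip_width: 0.235
time: 10.15
position: [0.52, -0.0247, 0.2012]
tool_rot: [2.29, 2.15, 0.004]
ft_force: [0.6, -0.5, 0.2]
grip_width: 0.233
time: 10.45
position: [0.5196, -0.0335, 0.1997]
tool_rot: [2.304, 2.136, -0.001]
ft_force: [-0.0, -0.7, 0.1]
grip_width: 0.234
t 10.4 pos [ 0.5196 -0.0335  0.1997] F [-0.  -0.7  0.1] grip 0.234
shift [15.9 -6.4 78.7] turn [-0.     0.001 -0.003]
```

View pics/w4.png

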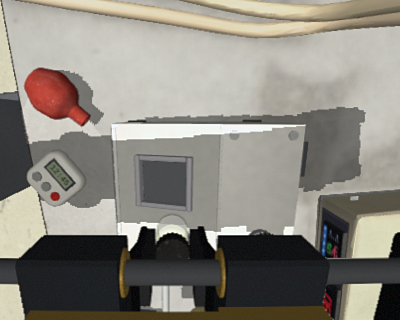

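The vial is held between the fingers and hangs straight, just short of the port.

```bash
python3 -m creep '[[[0.2,16,-6,0,0,0,0],[0.2,16,-6,10,0,0,0],[0.2,16,-6,25,0,0,0],[0.2,16,-6,30,0,0,0],[0.2,16,-6,30,0,0,0]]]'
python3 -c "
from h import *
move([.5144,-.0172,.121],1.498)"
```

```text
time: 11.05
position: [0.5137, -0.0157, 0.1677]
tool_rot: [-2.299, -2.137, 0.003]
ft_force: [-0.2, 0.3, 0.6]
grip_width: 0.234
t 11.1 pos [ 0.5137 -0.0157  0.1677] F [-0.2  0.3  0.6] grip 0.234
shift [-1.5  1.  46.7] turn [-0.003 -0.    -0.   ]
```

```bash
python3 -m creep '[[[0.2,-1,1,15,0,0,0],[0.2,-1,1,30,0,0,0],[0.2,-1,1,42,0,0,0],[0.2,-1,1,46,0,0,0],[0.2,-1,1,46,0,0,0]]]'
python3 -m creep '[[[0.2,0,0,0,0,0,0],[0.2,0,0,0,0,0,0],[0.5,0,0,0,0,0,0],[0.5,0,0,0,0,0,0],[0.5,0,0,0,0,0,0]]]'
python3 -m creep '[[[0.5,0,0,0,0,0,0],[0.5,0,0,0,0,0,0],[0.5,0,0,-30,0,0,0],[0.5,0,0,-70,0,0,0],[0.5,-20,0,-80,0,0,0]]]'
python3 -m creep '[[[0.6,-40,0,0,0,0,0],[0.6,-60,0,0,0,0,0],[0.6,-60,0,0,0,0,0]]]'
python3 - <<'E'
from h import *
import cv2
im=ctrl.get_image("wrist");cv2.imwrite("pics/w5.png",im[0:260,150:550,::-1])
t=ctrl.get_image("top")[:,:,::-1];cv2.imwrite("pics/t5.png",t)
a=cv2.imread("pics/top0.png")
for n,(u0,v0,u1,v1) in dict(near=(320,210,375,252),far=(375,190,430,230)).items():
    print(n,np.abs(t[v0:v1,u0:u1].astype(int)-a[v0:v1,u0:u1]).mean())
move([.4943,-.3804,.20],1.49)
o=np.vstack([im[0:260,150:550,::-1],cv2.resize(t[180:260,285:445],(400,200))]);cv2.imwrite("pics/o5.png",o)
E
```

```text
time: 11.55
position: [0.5151, -0.0164, 0.1225]
tool_rot: [-2.3, -2.138, 0.002]
ft_force: [-0.4, 0.3, -0.3]
grip_width: 0.238
time: 12.05
position: [0.5159, -0.0165, 0.1238]
tool_rot: [2.301, 2.138, 0.0]
ft_force: [-0.8, 0.1, 0.2]
grip_width: 0.418
time: 12.55
position: [0.5168, -0.0333, 0.208]
tool_rot: [2.292, 2.142, 0.008]
ft_force: [0.2, -0.4, 1.1]
grip_width: 0.5
time: 12.85
position: [0.5094, -0.1004, 0.2034]
tool_rot: [2.307, 2.131, -0.002]
ft_force: [0.2, -0.7, -0.4]
grip_width: 0.589
near 15.867388167388167
far 17.568939393939395
t 12.9 pos [ 0.5099 -0.0959  0.2034] F [-0.6  0.5  0.4] grip 0.597
shift [-284.9    5.4    3.2] turn [-0.    -0.001  0.007]
```

View pics/o5.png

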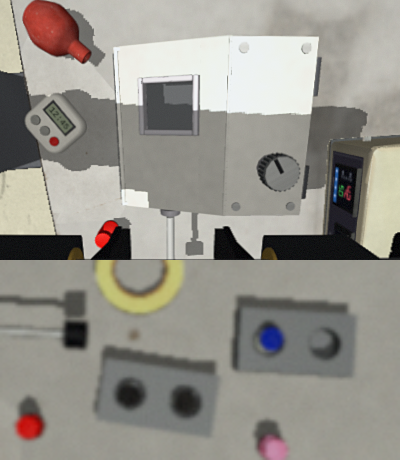

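```bash
python3 -m creep '[[[0.6,-45,1,0,0,0,0],[0.6,-90,2,0,0,0,0],[0.6,-135,3,0,0,0,0],[0.6,-180,4,0,0,0,0],[0.6,-225,5,0,0,0,0]]]'
python3 -m creep '[[[0.6,-40,0,0,0,0,0],[0.6,-60,0,20,0,0,0],[0.6,-60,0,60,0,0,0],[0.6,-60,0,100,0,0,0],[0.6,-60,0,100,0,0,0]]]' 15
python3 -m creep '[[[0.6,0,0,0,0,0,0],[0.6,0,0,0,0,0,0]]]'
python3 -c "
from h import *
move([.4943,-.3804,.0415],1.49)"
```

```text
time: 13.45
position: [0.4994, -0.3207, 0.2037]
tool_rot: [2.298, 2.142, 0.001]
ft_force: [0.5, 0.1, -0.3]
grip_width: 0.598
time: 13.95
position: [0.4914, -0.3766, 0.0974]
tool_rot: [-2.29, -2.134, 0.001]
ft_force: [-0.7, 1.2, -0.8]
grip_width: 0.601
time: 14.15
position: [0.4962, -0.3809, 0.1063]
tool_rot: [2.297, 2.138, 0.002]
ft_force: [0.6, 0.4, 0.5]
grip_width: 0.6
t 14.2 pos [ 0.4962 -0.3809  0.1063] F [0.6 0.4 0.5] grip 0.6
shift [ 0.5 -2.2 64.8] turn [0.004 0.002 0.009]
```

```bash
python3 -m creep '[[[0.6,0,-1,25,0,0,0],[0.6,0,-1,45,0,0,0],[0.6,0,-1,58,0,0,0],[0.6,0,-1,63,0,0,0],[0.6,0,-1,63,0,0,0]]]'
python3 -m creep '[[[0.6,0,0,0,0,0,0],[0.2,0,0,0,0,0,0],[0.2,0,0,0,0,0,0],[0.2,0,0,0,0,0,0],[0.2,0,0,0,0,0,0]]]'
python3 -m creep '[[[0.2,0,0,-15,0,0,0],[0.2,0,0,-40,0,0,0],[0.2,0,0,-80,0,0,0],[0.2,0,0,-120,0,0,0],[0.2,0,0,-156,0,0,0]]]'
python3 -m creep '[[[0.2,45,0,0,0,0,0],[0.2,90,0,0,0,0,0],[0.2,135,0,0,0,0,0],[0.2,180,0,0,0,0,0],[0.2,225,0,0,0,0,0]]]'
python3 -m creep '[[[0.2,45,-2,0,0,0,0],[0.2,90,-4,0,0,0,0],[0.2,125,-6,0,0,0,0],[0.2,138,-7,0,0,0,0],[0.2,138,-7,0,0,0,0]]]'
python3 -m creep '[[[0.2,0,0,10,0,0,0],[0.2,0,0,25,0,0,0],[0.2,0,0,25,0,0,0]]]'
python3 -c "
from h import *
move([.5144,-.0172,.121],1.498)"
```

```text
time: 14.65
position: [0.4936, -0.3809, 0.0411]
tool_rot: [2.3, 2.139, 0.0]
ft_force: [-0.5, 0.6, 0.3]
grip_width: 0.598
time: 15.15
position: [0.4932, -0.3809, 0.0408]
tool_rot: [2.301, 2.139, -0.0]
ft_force: [0.0, -0.2, 1.1]
grip_width: 0.323
time: 15.65
position: [0.4934, -0.3808, 0.2]
tool_rot: [2.299, 2.138, 0.0]
ft_force: [0.5, -0.2, 0.7]
grip_width: 0.205
time: 16.15
position: [0.5096, -0.1546, 0.198]
tool_rot: [2.3, 2.138, 0.0]
ft_force: [0.4, 0.7, 0.5]
grip_width: 0.2
time: 16.65
position: [0.5128, -0.0162, 0.1976]
tool_rot: [2.295, 2.143, 0.001]
ft_force: [0.7, -1.2, -0.1]
grip_width: 0.199
time: 16.95
position: [0.5106, -0.0203, 0.1684]
tool_rot: [-2.302, -2.133, 0.006]
ft_force: [0.1, 0.2, 0.3]
grip_width: 0.2
t 16.9 pos [ 0.5106 -0.0203  0.1684] F [0.1 0.2 0.3] grip 0.2
shift [ 3.3  3.8 47.4] turn [-0.005  0.    -0.003]
```

The grip reads exactly the commanded 0.2, so the grasp probably missed because the fingers had too little time to close. I'll look.

```bash
python3 - <<'E'
from h import *
import cv2
im=ctrl.get_image("wrist");t=ctrl.get_image("top")[:,:,::-1];cv2.imwrite("pics/t6.png",t)
a=cv2.imread("pics/t5.png")
for n,(u0,v0,u1,v1) in dict(near=(320,210,375,252),far=(375,190,430,230)).items():
    m=cv2.matchTemplate(t[v0-15:v1+15,u0-15:u1+15].copy(),a[v0:v1,u0:u1],cv2.TM_CCOEFF_NORMED);_,s,_,l=cv2.minMaxLoc(m);print(n,s,l[0]-15,l[1]-15)
o=np.vstack([im[60:320,150:550,::-1],cv2.resize(t[180:260,285:445],(400,200))]);cv2.imwrite("pics/o6.png",cv2.resize(o,None,fx=1.3,fy=1.3))
E
```

```text
near 0.998221218585968 0 0
far 0.9963570237159729 0 0
```

View pics/o6.png

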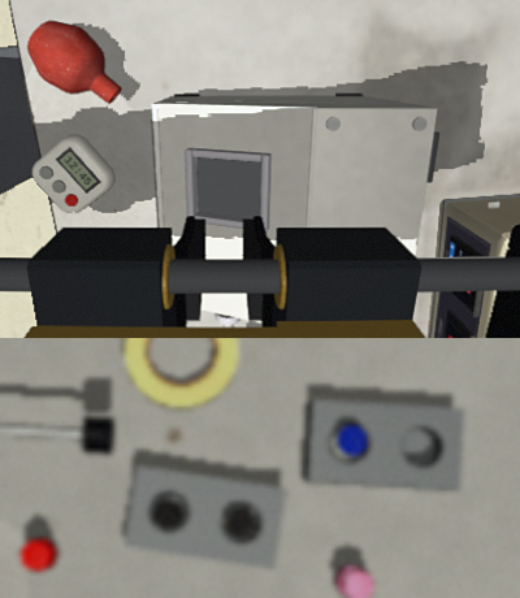

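The gripper is empty and the blue vial still stands in its well, so nothing was disturbed. I'll go back and allow more closing time.

```bash
python3 -m creep '[[[0.6,-10,1,-30,0,0,0],[0.6,-50,2,-30,0,0,0],[0.6,-95,3,-30,0,0,0],[0.6,-140,4,-30,0,0,0],[0.6,-185,5,-30,0,0,0]]]'
python3 -m creep '[[[0.6,-45,1,0,0,0,0],[0.6,-90,2,0,0,0,0],[0.6,-135,4,0,0,0,0],[0.6,-172,5,40,0,0,0],[0.6,-172,5,80,0,0,0]]]' 15
python3 -m creep '[[[0.6,0,0,10,0,0,0],[0.6,0,0,10,0,0,0],[0.6,0,0,10,0,0,0],[0.6,0,0,10,0,0,0]]]'
python3 -c "
from h import *
move([.4943,-.3804,.0415],1.49)"
```

```text
time: 17.55
position: [0.504, -0.2055, 0.2021]
tool_rot: [2.301, 2.137, 0.0]
ft_force: [0.7, 0.1, 0.8]
grip_width: 0.551
time: 18.05
position: [0.4954, -0.3835, 0.1224]
tool_rot: [2.305, 2.124, -0.003]
ft_force: [0.0, 0.5, -1.3]
grip_width: 0.601
time: 18.45
position: [0.4986, -0.3749, 0.1145]
tool_rot: [2.296, 2.138, 0.001]
ft_force: [0.4, 0.2, 0.3]
grip_width: 0.601
t 18.4 pos [ 0.4986 -0.3749  0.1145] F [0.4 0.2 0.3] grip 0.601
shift [-5.6 -4.1 73. ] turn [0.004 0.002 0.01 ]
```

```bash
python3 -m creep '[[[0.6,-5,-4,25,0,0,0],[0.6,-5,-4,45,0,0,0],[0.6,-5,-4,62,0,0,0],[0.6,-5,-4,71,0,0,0],[0.6,-5,-4,71,0,0,0]]]'
python3 -m creep '[[[0.6,0,0,0,0,0,0],[0.1,0,0,0,0,0,0],[0.1,0,0,0,0,0,0],[0.1,0,0,0,0,0,0],[0.1,0,0,0,0,0,0]]]'
python3 -m creep '[[[0.1,0,0,0,0,0,0],[0.1,0,0,0,0,0,0],[0.1,0,0,0,0,0,0],[0.1,0,0,0,0,0,0]]]'
```

```text
time: 18.95
position: [0.4924, -0.3793, 0.0408]
tool_rot: [-2.3, -2.14, 0.0]
ft_force: [-0.1, -0.1, 0.1]
grip_width: 0.601
time: 19.45
position: [0.4923, -0.3798, 0.0409]
tool_rot: [2.301, 2.139, -0.0]
ft_force: [0.2, -0.1, -0.3]
grip_width: 0.321
time: 19.85
position: [0.4922, -0.3798, 0.0406]
tool_rot: [2.301, 2.139, -0.0]
ft_force: [-0.3, 0.6, 1.2]
grip_width: 0.237
```

```bash
python3 -m creep '[[[0.1,0,0,-15,0,0,0],[0.1,0,0,-40,0,0,0],[0.1,0,0,-80,0,0,0],[0.1,0,0,-120,0,0,0],[0.1,0,0,-156,0,0,0]]]'
python3 -m creep '[[[0.1,45,0,0,0,0,0],[0.1,90,0,0,0,0,0],[0.1,135,0,0,0,0,0],[0.1,180,0,0,0,0,0],[0.1,225,0,0,0,0,0]]]'
python3 -m creep '[[[0.1,45,-1,0,0,0,0],[0.1,90,-2,0,0,0,0],[0.1,125,-2,0,0,0,0],[0.1,139,-2,0,0,0,0],[0.1,139,-2,0,0,0,0]]]'
python3 -m creep '[[[0.1,0,0,8,0,0,0],[0.1,0,0,20,0,0,0],[0.1,0,0,20,0,0,0],[0.1,0,0,20,0,0,0]]]'
python3 -c "
from h import *
move([.5144,-.0172,.121],1.498)"
```

```text
time: 20.35
position: [0.4925, -0.3796, 0.1998]
tool_rot: [2.299, 2.138, 0.0]
ft_force: [1.1, -0.2, 0.7]
grip_width: 0.233
time: 20.85
position: [0.5086, -0.1534, 0.1978]
tool_rot: [2.3, 2.138, 0.0]
ft_force: [0.2, -0.4, 0.2]
grip_width: 0.237
time: 21.35
position: [0.517, -0.0143, 0.1975]
tool_rot: [2.295, 2.143, 0.001]
ft_force: [1.0, -0.3, -0.0]
grip_width: 0.237
time: 21.75
position: [0.5162, -0.0178, 0.1756]
tool_rot: [-2.302, -2.136, 0.002]
ft_force: [-0.2, 0.4, -0.2]
grip_width: 0.233
t 21.8 pos [ 0.5162 -0.0178  0.1756] F [-0.2  0.4 -0.2] grip 0.233
shift [ 0.5 -1.7 54.6] turn [-0.002 -0.    -0.002]
```

Then release and check the racks numerically.

```bash
cat > chk.py <<'E'
from h import *
import cv2,sys
k=sys.argv[1]
im=ctrl.get_image("wrist")[:,:,::-1];t=ctrl.get_image("top")[:,:,::-1];cv2.imwrite(f"pics/t{k}.png",t)
a=cv2.imread("pics/t5.png")
for n,(u0,v0,u1,v1) in dict(near=(320,210,375,252),far=(375,190,430,230)).items():
    m=cv2.matchTemplate(t[v0-18:v1+18,u0-18:u1+18].copy(),a[v0:v1,u0:u1],cv2.TM_CCOEFF_NORMED);_,s,_,l=cv2.minMaxLoc(m);print(n,round(s,3),l[0]-18,l[1]-18)
o=np.vstack([im[0:260,150:550],cv2.resize(t[180:260,285:445],(400,200))]);cv2.imwrite(f"pics/o{k}.png",cv2.resize(o,None,fx=1.3,fy=1.3))
E
python3 -m creep '[[[0.1,0,-2,15,0,0,0],[0.1,0,-2,30,0,0,0],[0.1,0,-2,45,0,0,0],[0.1,0,-2,53,0,0,0],[0.1,0,-2,53,0,0,0]]]'
python3 -m creep '[[[0.1,0,0,0,0,0,0],[0.1,0,0,0,0,0,0],[0.5,0,0,0,0,0,0],[0.5,0,0,0,0,0,0],[0.5,0,0,0,0,0,0]]]'
python3 -m creep '[[[0.5,0,0,0,0,0,0],[0.5,0,0,0,0,0,0],[0.5,0,0,-30,0,0,0],[0.5,0,0,-70,0,0,0],[0.5,-20,0,-80,0,0,0]]]'
python3 -m creep '[[[0.6,-40,0,0,0,0,0],[0.6,-60,0,0,0,0,0],[0.6,-60,0,0,0,0,0],[0.6,-60,0,0,0,0,0]]]'
python3 chk.py 7; python3 -c "
from h import *
move([.4403,-.3043,.20],1.41)"
```

```text
time: 22.25
position: [0.5137, -0.0164, 0.1219]
tool_rot: [-2.299, -2.137, 0.003]
ft_force: [-0.9, 0.9, 0.4]
grip_width: 0.236
time: 22.75
position: [0.515, -0.0164, 0.1239]
tool_rot: [2.301, 2.139, 0.0]
ft_force: [-0.2, -0.3, -0.7]
grip_width: 0.42
time: 23.25
position: [0.5158, -0.0332, 0.2079]
tool_rot: [2.292, 2.142, 0.008]
ft_force: [1.6, 0.2, -0.1]
grip_width: 0.501
time: 23.65
position: [0.5089, -0.0959, 0.2034]
tool_rot: [-2.301, -2.138, -0.001]
ft_force: [0.7, 0.3, 0.1]
grip_width: 0.6
near 0.998 0 0
far 0.912 0 0
t 23.8 pos [ 0.5091 -0.0945  0.2035] F [0.  0.2 0.2] grip 0.603
shift [-214.1  -53.7    3.4] turn [-0.    -0.001  0.09 ]
```

```bash
python3 -m creep '[[[0.6,-45,-11,0,0,0,0.03],[0.6,-90,-22,0,0,0,0.06],[0.6,-135,-33,0,0,0,0.09],[0.6,-180,-45,0,0,0,0.09],[0.6,-214,-54,0,0,0,0.09]]]'
python3 -m creep '[[[0.6,0,0,40,0,0,0],[0.6,0,0,80,0,0,0],[0.6,0,0,90,0,0,0],[0.6,0,0,90,0,0,0],[0.6,0,0,90,0,0,0]]]' 15
python3 -m creep '[[[0.6,0,0,0,0,0,0],[0.6,0,0,0,0,0,0]]]'
python3 -c "
from h import *
move([.4403,-.3043,.0415],1.41)"
```

```text
time: 24.25
position: [0.4387, -0.3073, 0.2036]
tool_rot: [2.395, 2.033, -0.001]
ft_force: [0.8, -0.5, 0.0]
grip_width: 0.597
time: 24.75
position: [0.441, -0.3054, 0.1152]
tool_rot: [2.392, 2.034, 0.001]
ft_force: [-0.4, -0.1, 0.4]
grip_width: 0.601
time: 24.95
position: [0.4407, -0.3062, 0.1154]
tool_rot: [2.392, 2.032, 0.001]
ft_force: [0.3, 0.1, 0.3]
grip_width: 0.599
t 24.9 pos [ 0.4407 -0.3062  0.1154] F [0.3 0.1 0.3] grip 0.599
shift [ 1.9 -0.9 73.9] turn [ 0.003  0.002 -0.002]
```

View pics/o7.png

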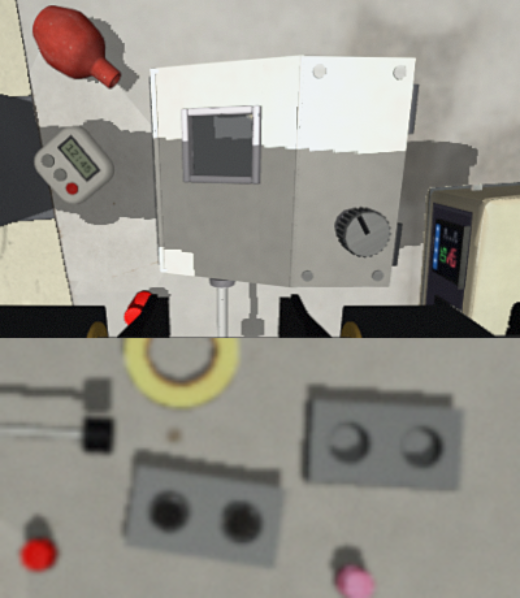

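The second vial is in and the port is clear; the far rack is empty. Next is n2.

```bash
python3 -m creep '[[[0.6,2,0,25,0,0,0],[0.6,2,0,45,0,0,0],[0.6,2,0,62,0,0,0],[0.6,2,0,73,0,0,0],[0.6,2,0,73,0,0,0]]]'
python3 -m creep '[[[0.6,0,0,0,0,0,0],[0.1,0,0,0,0,0,0],[0.1,0,0,0,0,0,0],[0.1,0,0,0,0,0,0],[0.1,0,0,0,0,0,0]]]'
python3 -m creep '[[[0.1,0,0,0,0,0,0],[0.1,0,0,0,0,0,0],[0.1,0,0,0,0,0,0],[0.1,0,0,0,0,0,0]]]'
python3 -m creep '[[[0.1,0,0,-15,0,0,0],[0.1,0,0,-40,0,0,0],[0.1,0,0,-80,0,0,0],[0.1,0,0,-120,0,0,0],[0.1,0,0,-156,0,0,0]]]'
python3 -c "
from h import *
move([.5144,-.0172,.17],1.498)"
```

```text
time: 25.45
position: [0.4392, -0.3033, 0.0397]
tool_rot: [-2.393, -2.032, 0.001]
ft_force: [-0.1, -0.1, 0.3]
grip_width: 0.603
time: 25.95
position: [0.4399, -0.3039, 0.0409]
tool_rot: [2.394, 2.033, -0.0]
ft_force: [0.5, 0.6, 0.2]
grip_width: 0.322
time: 26.35
position: [0.4398, -0.3038, 0.0407]
tool_rot: [2.395, 2.033, -0.0]
ft_force: [0.4, -0.2, 1.4]
grip_width: 0.228
time: 26.85
position: [0.44, -0.3036, 0.1996]
tool_rot: [2.393, 2.032, 0.001]
ft_force: [-0.5, -0.1, 0.3]
grip_width: 0.235
t 26.9 pos [ 0.44   -0.3036  0.1996] F [-0.5 -0.1  0.3] grip 0.235
shift [294.7  27.   29.4] turn [ 0.002  0.001 -0.09 ]
```

```bash
python3 -m creep '[[[0.1,45,4,0,0,0,0],[0.1,90,8,0,0,0,0],[0.1,135,12,0,0,0,0],[0.1,180,16,0,0,0,0],[0.1,225,21,0,0,0,0]]]'
python3 -m creep '[[[0.1,40,4,0,0,0,0],[0.1,62,6,0,0,0,-0.04],[0.1,70,6,0,0,0,-0.09],[0.1,70,6,10,0,0,-0.09],[0.1,70,6,22,0,0,-0.09]]]'
python3 -m creep '[[[0.1,0,0,0,0,0,0],[0.1,0,0,0,0,0,0],[0.1,0,0,0,0,0,0]]]'
python3 -c "
from h import *
move([.5144,-.0172,.121],1.498)"
```

```text
time: 27.35
position: [0.4972, -0.0833, 0.1978]
tool_rot: [2.394, 2.032, 0.0]
ft_force: [0.5, 0.2, -0.2]
grip_width: 0.237
time: 27.85
position: [0.5144, -0.0184, 0.1742]
tool_rot: [2.302, 2.136, -0.001]
ft_force: [0.1, -0.1, -1.0]
grip_width: 0.235
time: 28.15
position: [0.5143, -0.0178, 0.1746]
tool_rot: [2.302, 2.137, -0.0]
ft_force: [-0.1, -0.2, 0.2]
grip_width: 0.237
t 28.1 pos [ 0.5143 -0.0178  0.1746] F [-0.1 -0.2  0.2] grip 0.237
shift [ 0.6  0.  53.6] turn [ 0.     0.    -0.002]
```

```bash
python3 -m creep '[[[0.1,0,0,15,0,0,0],[0.1,0,0,30,0,0,0],[0.1,0,0,45,0,0,0],[0.1,0,0,52,0,0,0],[0.1,0,0,52,0,0,0]]]'
python3 -m creep '[[[0.1,0,0,0,0,0,0],[0.1,0,0,0,0,0,0],[0.5,0,0,0,0,0,0],[0.5,0,0,0,0,0,0],[0.5,0,0,0,0,0,0]]]'
python3 -m creep '[[[0.5,0,0,0,0,0,0],[0.5,0,0,0,0,0,0],[0.5,0,0,-30,0,0,0],[0.5,0,0,-70,0,0,0],[0.5,-20,0,-80,0,0,0]]]'
python3 -m creep '[[[0.6,-40,0,0,0,0,0],[0.6,-60,0,0,0,0,0],[0.6,-60,0,0,0,0,0],[0.6,-60,0,0,0,0,0]]]'
python3 chk.py 8; python3 -c "
from h import *
move([.4485,-.255,.20],1.41)"
```

```text
time: 28.65
position: [0.513, -0.0168, 0.1207]
tool_rot: [-2.299, -2.137, 0.003]
ft_force: [0.0, 0.0, -0.7]
grip_width: 0.235
time: 29.15
position: [0.5145, -0.017, 0.1229]
tool_rot: [2.301, 2.138, 0.0]
ft_force: [0.2, -0.2, 0.1]
grip_width: 0.425
time: 29.65
position: [0.5154, -0.0338, 0.2069]
tool_rot: [2.292, 2.142, 0.008]
ft_force: [1.2, 1.1, 0.6]
grip_width: 0.499
time: 30.05
position: [0.5084, -0.0964, 0.2025]
tool_rot: [-2.301, -2.138, -0.001]
ft_force: [0.6, 0.4, 0.2]
grip_width: 0.595
near 0.831 -1 1
far 0.847 -8 9
t 30.1 pos [ 0.5086 -0.0952  0.2025] F [-0.   0.7  0. ] grip 0.601
shift [-163.7  -48.6    2.4] turn [-0.    -0.001  0.09 ]
```

View pics/o8.png

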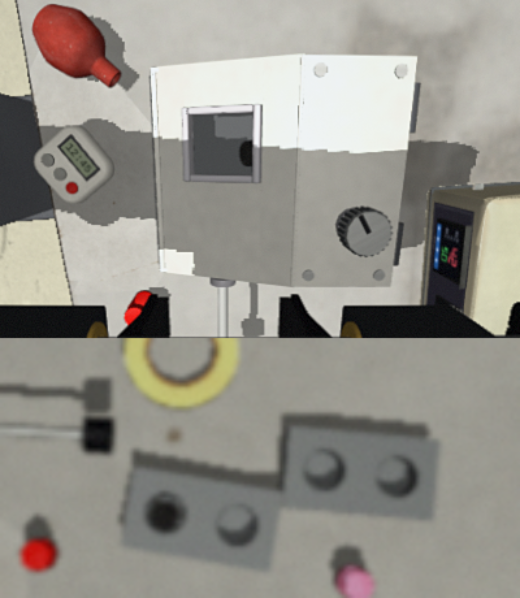

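The far rack was knocked against the near one, and n1 moved slightly to about (335.8,233.8) in the top image. A black cap is also visible inside the port at (247,153), either still sliding or resting there. I'll wait, then look at both.

```bash
python3 -m creep '[[[0.6,0,0,0,0,0,0],[0.6,0,0,0,0,0,0],[0.6,0,0,0,0,0,0],[0.6,0,0,0,0,0,0],[0.6,0,0,0,0,0,0]]]'
python3 -c "
from h import *
import cv2
cv2.imwrite('pics/p9.png',ctrl.get_image('wrist')[60:160,260:380,::-1])"
python3 -m creep '[[[0.6,-45,-11,0,0,0,0.03],[0.6,-90,-22,0,0,0,0.06],[0.6,-135,-33,0,0,0,0.09],[0.6,-180,-45,0,0,0,0.09],[0.6,-225,-54,0,0,0,0.09]]]'
python3 -m creep '[[[0.6,0,0,0,0,0,0],[0.6,0,0,0,0,0,0],[0.6,0,0,0,0,0,0]]]'
python3 - <<'E'
from h import *
import cv2
p=ctrl.camera_params("wrist");im=ctrl.get_image("wrist")[:,:,::-1];np.save("w9.npy",p["pose"]);cv2.imwrite("pics/w9.png",im)
a=cv2.resize(cv2.imread("pics/p9.png"),(312,260),interpolation=cv2.INTER_CUBIC)
o=np.zeros((520,712,3),np.uint8);o[:260,:312]=a
o[:,312:]=cv2.resize(im[0:260,200:400],(400,520),interpolation=cv2.INTER_CUBIC);cv2.imwrite("pics/o9.png",o)
print(ctrl.get_state()["position"])
E
```

```text
time: 30.65
position: [0.5085, -0.0967, 0.2025]
tool_rot: [2.301, 2.139, -0.0]
ft_force: [-0.3, -0.3, -0.1]
grip_width: 0.599
time: 31.2
position: [0.4371, -0.319, 0.2028]
tool_rot: [2.395, 2.032, -0.001]
ft_force: [0.7, -0.3, -0.5]
grip_width: 0.598
time: 31.5
position: [0.4389, -0.3158, 0.2025]
tool_rot: [-2.393, -2.035, -0.001]
ft_force: [0.7, -0.1, -0.5]
grip_width: 0.6
[ 0.43906749 -0.31552459  0.20257773]
```

View pics/o9.png

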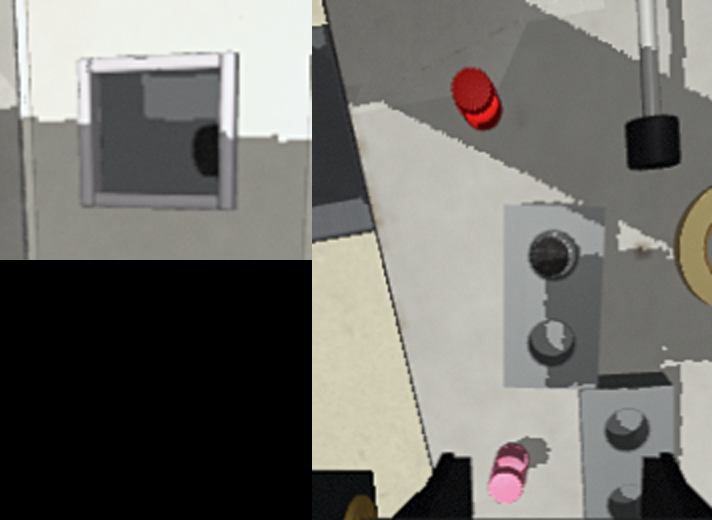

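Vial 3 lies low on the chute with its cap just behind the port's rear edge. The cap looks about 15 px across, which puts it near chute level, so it is inside. n1's cap is at (548,255) in the crop.

```bash
python3 - <<'E'
from h import *
q=ctrl.camera_params("wrist");q["pose"]=np.load("w9.npy")
f=lambda u:((u[0]-312+.5)/2-.5+200,(u[1]+.5)/2-.5)
w=at_z(q,f((549,255)),.054);print(w)
a,b=[at_z(q,f(u),.036)[:2] for u in((505,205),(504,386))];y=np.arctan2(*(a-b)[::-1]);print("rack yaw",y)
move([w[0]-.001,w[1],.0415],y)
E
```

```text
[ 0.44588306 -0.25199441  0.054     ]
rack yaw 1.3805747493042226
t 31.6 pos [ 0.4391 -0.3155  0.2026] F [-0.2  0.5 -0.6] grip 0.598
shift [ 63.6  -4.4 161.1] turn [ 0.    -0.001  0.03 ]
```

```bash
python3 -m creep '[[[0.6,40,-2,0,0,0,0.03],[0.6,63,-4,20,0,0,0.03],[0.6,63,-4,60,0,0,0.03],[0.6,63,-4,90,0,0,0.03],[0.6,63,-4,90,0,0,0.03]]]' 15
python3 -m creep '[[[0.6,0,0,0,0,0,0],[0.6,0,0,0,0,0,0]]]'
python3 -c "
from h import *
move([.4453,-.252,.0415],1.39)"
```

```text
time: 32.05
position: [0.442, -0.2511, 0.1088]
tool_rot: [-2.416, -1.996, 0.004]
ft_force: [-0.8, 0.6, 0.3]
grip_width: 0.596
time: 32.25
position: [0.446, -0.2547, 0.1146]
tool_rot: [2.422, 1.996, 0.002]
ft_force: [0.5, 0.3, 0.2]
grip_width: 0.599
t 32.2 pos [ 0.446  -0.2547  0.1146] F [0.5 0.3 0.2] grip 0.599
shift [ 2.6 -1.5 73.1] turn [ 0.003  0.001 -0.011]
```

```bash
python3 -m creep '[[[0.6,2,-1,25,0,0,0],[0.6,2,-1,45,0,0,0],[0.6,2,-1,62,0,0,0],[0.6,2,-1,72,0,0,0],[0.6,2,-1,72,0,0,0]]]'
python3 -m creep '[[[0.6,0,0,0,0,0,0],[0.1,0,0,0,0,0,0],[0.1,0,0,0,0,0,0],[0.1,0,0,0,0,0,0],[0.1,0,0,0,0,0,0]]]'
python3 -m creep '[[[0.1,0,0,0,0,0,0],[0.1,0,0,0,0,0,0],[0.1,0,0,0,0,0,0],[0.1,0,0,0,0,0,0]]]'
python3 -m creep '[[[0.1,0,0,-15,0,0,0],[0.1,0,0,-40,0,0,0],[0.1,0,0,-80,0,0,0],[0.1,0,0,-120,0,0,0],[0.1,0,0,-156,0,0,0]]]'
python3 -c "
from h import *
move([.5144,-.0142,.17],1.498)"
```

```text
time: 32.75
position: [0.4439, -0.2523, 0.0406]
tool_rot: [-2.425, -1.997, 0.0]
ft_force: [0.2, 0.3, 0.2]
grip_width: 0.601
time: 33.25
position: [0.444, -0.2524, 0.0409]
tool_rot: [2.425, 1.997, 0.0]
ft_force: [0.4, -0.0, -0.4]
grip_width: 0.326
time: 33.65
position: [0.4443, -0.2524, 0.0408]
tool_rot: [2.424, 1.997, 0.001]
ft_force: [1.6, -0.5, 1.5]
grip_width: 0.237
time: 34.15
position: [0.4434, -0.252, 0.1981]
tool_rot: [-2.425, -1.997, 0.001]
ft_force: [-0.2, 0.4, 0.0]
grip_width: 0.237
t 34.1 pos [ 0.4434 -0.252   0.1981] F [-0.2  0.4  0. ] grip 0.237
shift [247.   24.1  28.1] turn [-0.001  0.    -0.12 ]
```

```bash
python3 -m creep '[[[0.1,45,4,0,0,0,0],[0.1,90,8,0,0,0,0],[0.1,135,12,0,0,0,0],[0.1,180,17,0,0,0,0],[0.1,220,21,0,0,0,0]]]'
python3 -m creep '[[[0.1,20,2,0,0,0,-0.04],[0.1,27,3,0,0,0,-0.08],[0.1,27,3,0,0,0,-0.12],[0.1,27,3,10,0,0,-0.12],[0.1,27,3,22,0,0,-0.12]]]'
python3 -m creep '[[[0.1,0,0,0,0,0,0],[0.1,0,0,0,0,0,0],[0.1,0,0,0,0,0,0]]]'
python3 -c "
from h import *
move([.5144,-.0142,.121],1.498)"
```

```text
time: 34.65
position: [0.5065, -0.0381, 0.1965]
tool_rot: [-2.424, -1.998, 0.001]
ft_force: [0.5, -0.7, -0.0]
grip_width: 0.24
time: 35.15
position: [0.5147, -0.0165, 0.1737]
tool_rot: [2.304, 2.135, -0.001]
ft_force: [-0.3, 0.8, -0.6]
grip_width: 0.239
time: 35.45
position: [0.5149, -0.0148, 0.1746]
tool_rot: [2.302, 2.138, -0.0]
ft_force: [-0.8, -0.3, -0.1]
grip_width: 0.236
t 35.5 pos [ 0.5149 -0.0148  0.1746] F [-0.8 -0.3 -0.1] grip 0.236
shift [ 0.6 -0.5 53.6] turn [ 0.     0.    -0.001]
```

```bash
python3 -m creep '[[[0.1,0,0,15,0,0,0],[0.1,0,0,30,0,0,0],[0.1,0,0,45,0,0,0],[0.1,0,0,52,0,0,0],[0.1,0,0,52,0,0,0]]]'
python3 -m creep '[[[0.1,0,0,0,0,0,0],[0.1,0,0,0,0,0,0],[0.5,0,0,0,0,0,0],[0.5,0,0,0,0,0,0],[0.5,0,0,0,0,0,0]]]'
python3 -m creep '[[[0.5,0,0,0,0,0,0],[0.5,0,0,0,0,0,0],[0.5,0,0,-30,0,0,0],[0.5,0,0,-70,0,0,0],[0.5,-20,0,-80,0,0,0]]]'
python3 -m creep '[[[0.6,-40,0,0,0,0,0],[0.6,-60,0,0,0,0,0],[0.6,-60,0,0,0,0,0],[0.6,-60,0,0,0,0,0],[0.6,-60,0,0,0,0,0]]]'
python3 -m creep '[[[0.6,0,0,0,0,0,0],[0.6,0,0,0,0,0,0],[0.6,0,0,0,0,0,0],[0.6,0,0,0,0,0,0],[0.6,0,0,0,0,0,0]]]'
python3 chk.py 10; python3 -c "
from h import *
import cv2
im=cv2.imread('pics/o10.png')
cv2.imwrite('pics/o10b.png',im)
move([.4995,-.2105,.20],1.498)"
```

```text
time: 35.95
position: [0.5135, -0.0143, 0.1207]
tool_rot: [-2.299, -2.137, 0.003]
ft_force: [0.5, 0.3, -0.3]
grip_width: 0.241
time: 36.45
position: [0.515, -0.0145, 0.1229]
tool_rot: [2.301, 2.138, 0.0]
ft_force: [-0.3, 0.8, -0.1]
grip_width: 0.427
time: 36.95
position: [0.5158, -0.0312, 0.2069]
tool_rot: [2.292, 2.142, 0.008]
ft_force: [0.2, -1.3, -0.1]
grip_width: 0.499
time: 37.45
position: [0.5091, -0.0926, 0.2025]
tool_rot: [-2.299, -2.141, -0.001]
ft_force: [-0.7, 0.7, -0.6]
grip_width: 0.596
time: 37.95
position: [0.509, -0.0941, 0.2025]
tool_rot: [2.301, 2.139, -0.0]
ft_force: [0.5, 0.0, -0.1]
grip_width: 0.597
near 0.747 -1 1
far 0.85 -8 9
t 38.0 pos [ 0.509  -0.0943  0.2026] F [ 0.4  0.4 -0.7] grip 0.605
shift [-116.6   -1.     2.6] turn [ 0.  0. -0.]
```

View pics/o10.png

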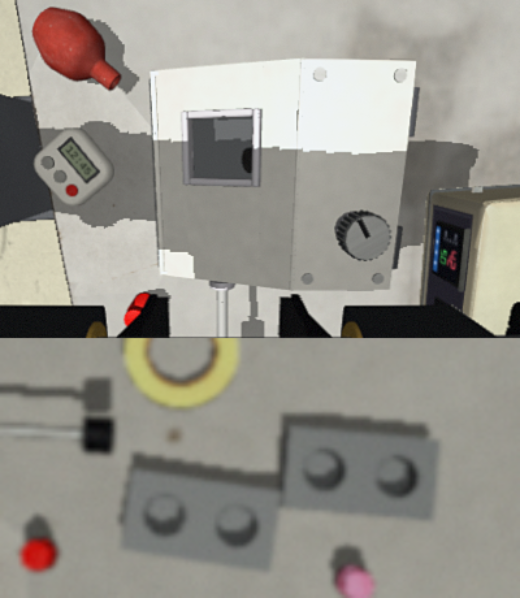

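All four vials are in, both racks are empty, and the port is clear apart from vial 3's cap low at its rear edge. Next I'll grip the knob and push it home.

```bash
python3 -m creep '[[[0.6,-45,0,0,0,0,0],[0.6,-90,0,0,0,0,0],[0.6,-117,0,20,0,0,0],[0.6,-117,0,60,0,0,0],[0.6,-117,0,80,0,0,0]]]' 30
python3 -m creep '[[[0.6,0,0,0,0,0,0],[0.6,0,0,25,0,0,0],[0.6,0,0,46,0,0,0],[0.6,0,0,46,0,0,0],[0.6,0,0,46,0,0,0]]]'
python3 -c "
from h import *
move([.4992,-.2105,.075],1.498)"
```

```text
time: 38.55
position: [0.4985, -0.2119, 0.1197]
tool_rot: [-2.302, -2.133, 0.002]
ft_force: [-0.3, 0.6, -1.3]
grip_width: 0.599
time: 39.05
position: [0.5013, -0.211, 0.0779]
tool_rot: [2.3, 2.138, 0.001]
ft_force: [0.9, -0.4, 0.3]
grip_width: 0.6
t 39.0 pos [ 0.5013 -0.211   0.0779] F [ 0.9 -0.4  0.3] grip 0.6
shift [ 0.3 -2.1  2.9] turn [0.001 0.    0.   ]
```

```bash
python3 -m creep '[[[0.6,0,-2,2,0,0,0],[0.1,0,-2,2,0,0,0],[0.1,0,-2,2,0,0,0],[0.1,0,-2,2,0,0,0],[0.1,0,-2,2,0,0,0]]]' 30
python3 -m creep '[[[0.1,0,0,0,0,0,0],[0.1,0,0,0,0,0,0],[0.1,0,0,0,0,0,0],[0.1,0,0,0,0,0,0]]]'
python3 -m creep '[[[0.1,10,0,0,0,0,0],[0.1,20,0,0,0,0,0],[0.1,30,0,0,0,0,0],[0.1,40,0,0,0,0,0],[0.1,48,0,0,0,0,0]]]'
python3 -m creep '[[[0.1,2,0,0,0,0,0],[0.1,4,0,0,0,0,0],[0.1,6,0,0,0,0,0],[0.1,8,0,0,0,0,0],[0.1,8,0,0,0,0,0]]]'
python3 -m creep '[[[0.1,1,0,0,0,0,0],[0.1,2,0,0,0,0,0],[0.1,2,0,0,0,0,0]]]'
```

```text
time: 39.55
position: [0.4986, -0.2108, 0.0748]
tool_rot: [2.301, 2.139, 0.0]
ft_force: [0.1, -0.1, -0.7]
grip_width: 0.323
time: 39.95
position: [0.4992, -0.2109, 0.0748]
tool_rot: [2.3, 2.138, 0.001]
ft_force: [4.1, -1.5, -1.3]
grip_width: 0.265
time: 40.45
position: [0.5025, -0.164, 0.0748]
tool_rot: [2.3, 2.136, -0.001]
ft_force: [3.6, -3.3, -1.6]
grip_width: 0.27
time: 40.95
position: [0.5028, -0.1592, 0.0748]
tool_rot: [2.3, 2.133, -0.004]
ft_force: [4.3, -9.5, -3.5]
grip_width: 0.269
time: 41.25
position: [0.5028, -0.1592, 0.0748]
tool_rot: [2.3, 2.131, -0.006]
ft_force: [3.7, -13.2, -4.4]
grip_width: 0.267
```

```bash
python3 -m creep '[[[0.1,2,0,0,0,0,0],[0.1,3,0,0,0,0,0],[0.1,3,0,0,0,0,0],[0.1,-5,0,0,0,0,0]]]'
python3 -m creep '[[[0.6,0,0,0,0,0,0],[0.6,0,0,0,0,0,0],[0.6,0,0,0,0,0,0],[0.6,0,0,0,0,0,0],[0.6,0,0,0,0,0,0]]]'
python3 -m creep '[[[0.6,0,0,-30,0,0,0],[0.6,0,0,-70,0,0,0],[0.6,0,0,-110,0,0,0],[0.6,0,0,-125,0,0,0],[0.6,0,0,-125,0,0,0]]]'
python3 -c "
from h import *
move([.5965,-.074,.20],1.498);s=ctrl.get_state();print(s['joint_positions'])"
```

```text
time: 41.65
position: [0.5028, -0.1598, 0.0748]
tool_rot: [2.302, 2.135, 0.001]
ft_force: [4.7, 3.6, -1.1]
grip_width: 0.264
time: 42.15
position: [0.502, -0.1574, 0.0744]
tool_rot: [-2.3, -2.139, 0.001]
ft_force: [-0.5, 0.1, -0.4]
grip_width: 0.575
time: 42.65
position: [0.5038, -0.1582, 0.2021]
tool_rot: [2.297, 2.136, 0.003]
ft_force: [-0.4, -0.9, -0.4]
grip_width: 0.602
t 42.6 pos [ 0.5038 -0.1582  0.2021] F [-0.4 -0.9 -0.4] grip 0.602
shift [90.7 86.3  2.3] turn [ 0.005  0.002 -0.   ]
[ 0.73707772  0.09778567 -0.51147271  1.76986092  0.05108517  1.28196352
  0.14048669]
```

While backing off the knob I pulled on it with about 3.6 N, which may have shifted it by up to half a millimetre. I'll push the outer face home with closed fingers to be sure.

```bash
python3 -m creep '[[[0.0,-34,0,0,0,0,0],[0.0,-34,0,0,0,0,0],[0.0,-34,0,20,0,0,0],[0.0,-34,0,60,0,0,0],[0.0,-34,0,90,0,0,0]]]' 30
python3 -m creep '[[[0.0,0,0,30,0,0,0],[0.0,0,0,36,0,0,0],[0.0,0,0,36,0,0,0],[0.0,0,0,36,0,0,0]]]'
python3 -m creep '[[[0.0,6,0,0,0,0,0],[0.0,10,0,0,0,0,0],[0.0,12,0,0,0,0,0],[0.0,14,0,0,0,0,0],[0.0,14,0,0,0,0,0]]]'
python3 -m creep '[[[0.0,2,0,0,0,0,0],[0.0,4,0,0,0,0,0],[0.0,4,0,0,0,0,0]]]'
```

```text
time: 43.15
position: [0.4979, -0.1911, 0.106]
tool_rot: [-2.299, -2.136, 0.002]
ft_force: [-1.3, -0.5, -1.5]
grip_width: 0.231
time: 43.55
position: [0.5005, -0.1919, 0.0743]
tool_rot: [2.3, 2.138, 0.001]
ft_force: [0.2, -0.2, 0.4]
grip_width: 0.013
time: 44.05
position: [0.5016, -0.1797, 0.0747]
tool_rot: [2.299, 2.136, -0.001]
ft_force: [-0.1, -5.0, 2.6]
grip_width: 0.002
time: 44.35
position: [0.5016, -0.1797, 0.0748]
tool_rot: [2.299, 2.13, -0.005]
ft_force: [-0.2, -12.3, 2.2]
grip_width: 0.005
```

The knob didn't move at all between 5 and 12 N, so it is hard home. Now for the screw.

```bash
python3 -m creep '[[[0.0,-10,0,0,0,0,0],[0.0,-16,0,0,0,0,0],[0.6,-16,0,-30,0,0,0],[0.6,-16,0,-70,0,0,0],[0.6,-16,0,-115,0,0,0]]]'
python3 -m creep '[[[0.6,40,30,-5,0,0,0],[0.6,80,60,-5,0,0,0],[0.6,110,86,-5,0,0,0],[0.6,118,88,-5,0,0,0],[0.6,118,88,-5,0,0,0]]]'
python3 -m creep '[[[0.6,0,0,0,0,0,0],[0.6,0,0,0,0,0,0]]]'
python3 -c "
from h import *
move([.5965,-.074,.127],1.498)"
```

```text
time: 44.85
position: [0.4988, -0.1884, 0.1882]
tool_rot: [-2.297, -2.137, 0.001]
ft_force: [1.3, 0.1, -0.0]
grip_width: 0.199
time: 45.35
position: [0.5962, -0.0756, 0.1927]
tool_rot: [-2.294, -2.142, -0.0]
ft_force: [-0.7, -0.5, -0.0]
grip_width: 0.577
time: 45.55
position: [0.5954, -0.0807, 0.1933]
tool_rot: [2.304, 2.136, -0.002]
ft_force: [-0.1, -1.5, -0.6]
grip_width: 0.597
t 45.5 pos [ 0.5954 -0.0807  0.1933] F [-0.1 -1.5 -0.6] grip 0.597
shift [ 6.9  0.7 66.2] turn [-0.001  0.001 -0.003]
```

```bash
python3 -m creep '[[[0.6,7,0,15,0,0,0],[0.6,7,0,35,0,0,0],[0.6,7,0,55,0,0,0],[0.6,7,0,65,0,0,0],[0.6,7,0,65,0,0,0]]]' 20
python3 -m creep '[[[0.6,0,0,0,0,0,0],[0.6,0,0,0,0,0,0],[0.1,0,0,0,0,0,0],[0.1,0,0,0,0,0,0],[0.1,0,0,0,0,0,0]]]'
python3 -m creep '[[[0.1,0,0,0,0,0,0],[0.1,0,0,0,0,0,0],[0.1,0,0,0,0,0,0],[0.1,0,0,0,0,0,0]]]'
python3 -c "
from h import *
move([.5965,-.074,.127],1.498);s=ctrl.get_state();print(s['joint_positions'],s['torque'])"
```

```text
time: 46.05
position: [0.5951, -0.0719, 0.1263]
tool_rot: [-2.3, -2.136, 0.004]
ft_force: [0.4, 0.2, -0.2]
grip_width: 0.598
time: 46.55
position: [0.5971, -0.0716, 0.1289]
tool_rot: [2.301, 2.139, 0.0]
ft_force: [0.4, 0.4, -0.7]
grip_width: 0.411
time: 46.95
position: [0.5974, -0.0716, 0.1288]
tool_rot: [2.3, 2.138, 0.001]
ft_force: [1.2, 0.4, -0.2]
grip_width: 0.315
t 47.0 pos [ 0.5974 -0.0716  0.1288] F [ 1.2  0.4 -0.2] grip 0.315
shift [-2.5 -0.7  1.8] turn [ 0.001  0.    -0.   ]
[ 0.54681775  0.33269619 -0.56723174  1.67786461  0.19064914  1.1854725
 -0.14034821] [-0.05814235 -0.50076113  0.0282079 ]
```

```bash
cat > a.py <<'E'
from h import *
s=ctrl.get_state();M=R.from_rotvec(s["tool_rot"]).as_matrix()
print("yaw",round(np.arctan2(M[1,0],M[0,0]),4),"tz",np.round(s["torque"],3),"F",np.round(s["ft_force"],1),"p",np.round(s["position"],4),"j7",round(s["joint_positions"][6],2),"g",round(s["grip_width"],3))
E
python3 a.py
python3 -m creep '[[[0.1,0,0,0,0,0,0.1],[0.1,0,0,0,0,0,0.2],[0.1,0,0,0,0,0,0.3],[0.1,0,0,0,0,0,0.4],[0.1,0,0,0,0,0,0.4]]]' 25; python3 a.py
python3 -m creep '[[[0.1,0,0,0,0,0,0.1],[0.1,0,0,0,0,0,0.2],[0.1,0,0,0,0,0,0.3],[0.1,0,0,0,0,0,0.4],[0.1,0,0,0,0,0,0.4]]]'; python3 a.py
```

```text
yaw 1.4978 tz [-0.058 -0.501  0.028] F [ 1.2  0.4 -0.2] p [ 0.5974 -0.0716  0.1288] j7 -0.14 g 0.315
time: 47.45
position: [0.5987, -0.072, 0.1288]
tool_rot: [2.68, 1.635, 0.005]
ft_force: [5.8, -1.1, -2.7]
grip_width: 0.311
yaw 1.0954 tz [-0.173 -1.309 -0.036] F [ 5.8 -1.1 -2.7] p [ 0.5987 -0.072   0.1288] j7 -0.53 g 0.311
time: 47.95
position: [0.5997, -0.0728, 0.1288]
tool_rot: [2.951, 1.069, 0.009]
ft_force: [8.7, -1.6, -4.3]
grip_width: 0.313
yaw 0.6949 tz [-4.800e-01 -1.911e+00  1.000e-03] F [ 8.7 -1.6 -4.3] p [ 0.5997 -0.0728  0.1288] j7 -0.91 g 0.313
```

```bash
python3 -m creep '[[[0.1,1.5,1.3,0,0,0,0],[0.1,1.5,1.3,0,0,0,0.1],[0.1,1.5,1.3,0,0,0,0.2],[0.1,1.5,1.3,0,0,0,0.25],[0.1,1.5,1.3,0,0,0,0.25]]]'; python3 a.py
python3 -m creep '[[[0.1,0,0,0,0,0,0.1],[0.1,0,0,0,0,0,0.15],[0.1,0,0,0,0,0,0.15]]]'; python3 a.py
python3 -m creep '[[[0.1,0,0,0,0,0,0.1],[0.1,0,0,0,0,0,0.15],[0.1,0,0,0,0,0,0.15]]]'; python3 a.py
```

```text
time: 48.45
position: [0.6002, -0.0736, 0.1288]
tool_rot: [3.061, 0.693, 0.004]
ft_force: [3.9, -3.5, -1.7]
grip_width: 0.316
yaw 0.4454 tz [-0.746 -1.068 -0.029] F [ 3.9 -3.5 -1.7] p [ 0.6002 -0.0736  0.1288] j7 -1.15 g 0.316
time: 48.75
position: [0.6004, -0.074, 0.1288]
tool_rot: [3.104, 0.461, 0.005]
ft_force: [5.7, -4.2, -1.6]
grip_width: 0.311
yaw 0.2951 tz [-0.861 -1.23   0.015] F [ 5.7 -4.2 -1.6] p [ 0.6004 -0.074   0.1288] j7 -1.29 g 0.311
time: 49.05
position: [0.6005, -0.0746, 0.1288]
tool_rot: [3.13, 0.227, 0.006]
ft_force: [6.2, -5.2, -2.4]
grip_width: 0.313
yaw 0.1448 tz [-1.021 -1.251  0.012] F [ 6.2 -5.2 -2.4] p [ 0.6005 -0.0746  0.1288] j7 -1.44 g 0.313
```

```bash
for i in 1; do python3 -m creep '[[[0.1,0,1,0,0,0,0.07],[0.1,0,1,0,0,0,0.14],[0.1,0,1,0,0,0,0.14]]]'; done | tail -0; python3 a.py
python3 -m creep '[[[0.1,0,0,0,0,0,0.07],[0.1,0,0,0,0,0,0.14],[0.1,0,0,0,0,0,0.14]]]' >/dev/null; python3 a.py
python3 -m creep '[[[0.1,0,0,0,0,0,0.07],[0.1,0,0,0,0,0,0.14],[0.1,0,0,0,0,0,0.14]]]' >/dev/null; python3 a.py
python3 -m creep '[[[0.1,0,0,0,0,0,0.07],[0.1,0,0,0,0,0,0.1],[0.1,0,0,0,0,0,0.1]]]' >/dev/null; python3 a.py
```

```text
yaw 0.0047 tz [-8.620e-01 -1.199e+00  1.000e-03] F [ 4.9 -4.2 -1.9] p [ 0.6005 -0.0751  0.1288] j7 -1.57 g 0.316
yaw -0.1356 tz [-0.978 -1.132 -0.023] F [ 4.9 -4.4 -1.9] p [ 0.6005 -0.0755  0.1288] j7 -1.71 g 0.312
yaw -0.2759 tz [-1.085 -1.124 -0.015] F [ 5.7 -4.8 -2.6] p [ 0.6004 -0.076   0.1288] j7 -1.84 g 0.314
yaw -0.3752 tz [-1.262 -1.06  -0.067] F [ 5.4 -6.4 -2.2] p [ 0.6003 -0.0763  0.1288] j7 -1.94 g 0.312Exception ignored on flushing sys.stdout:
BrokenPipeError: [Errno 32] Broken pipe
```

```bash
python3 -m creep '[[[0.1,0,0,0,0,0,0.05],[0.1,0,0,0,0,0,0.1],[0.1,0,0,0,0,0,0.1]]]' >/dev/null; python3 a.py
python3 -m creep '[[[0.1,0,0,0,0,0,0.05],[0.1,0,0,0,0,0,0.1],[0.1,0,0,0,0,0,0.1]]]' >/dev/null; python3 a.py
python3 -m creep '[[[0.1,0,0,0,0,0,0.05],[0.1,0,0,0,0,0,0.1],[0.1,0,0,0,0,0,0.1]]]' >/dev/null; python3 a.py
```

```text
yaw -0.4755 tz [-1.335 -0.994  0.086] F [ 4.8 -6.  -0.8] p [ 0.6001 -0.0766  0.1288] j7 -2.04 g 0.312
yaw -0.5743 tz [-1.362 -0.223  0.343] F [ 1.1 -4.8 -0.2] p [ 0.5991 -0.0763  0.1288] j7 -2.13 g 0.314
yaw -0.6741 tz [-1.313 -0.127  0.439] F [ 1.2 -6.1  1.1] p [ 0.5988 -0.0764  0.1289] j7 -2.23 g 0.315
```

The torque rose from about 0 to 0.44 N·m past yaw −0.45, so the screw is bottomed and the pads are now winding up or slipping. I'll let go and regrip to clear the windup, then back off 1.047 rad measured from there.

```bash
python3 -m creep '[[[0.45,0,0,0,0,0,0],[0.45,0,0,0,0,0,0],[0.45,0,0,0,0,0,0],[0.45,0,0,0,0,0,0]]]'; python3 a.py; python3 -c "
from h import *
move([.5977,-.0753,.1285],-.67)"
```

```text
time: 51.55
position: [0.5987, -0.0719, 0.1283]
tool_rot: [-2.966, 1.035, 0.001]
ft_force: [0.1, -0.7, 0.2]
grip_width: 0.445
yaw -0.6714 tz [ 0.095 -0.026 -0.012] F [ 0.1 -0.7  0.2] p [ 0.5987 -0.0719  0.1283] j7 -2.23 g 0.445
t 51.5 pos [ 0.5987 -0.0719  0.1283] F [ 0.1 -0.7  0.2] grip 0.445
shift [ 1.3  3.3 -0.2] turn [ 0.     0.001 -0.001]
```

```bash
python3 -m creep '[[[0.45,1,3,0,0,0,0],[0.45,1,3,0,0,0,0],[0.45,1,3,0,0,0,0]]]'>/dev/null; python3 a.py
python3 -m creep '[[[0.1,0,0,0,0,0,0],[0.1,0,0,0,0,0,0],[0.1,0,0,0,0,0,0],[0.1,0,0,0,0,0,0],[0.1,0,0,0,0,0,0]]]' 25 >/dev/null
python3 -m creep '[[[0.1,0,0,0,0,0,0],[0.1,0,0,0,0,0,0],[0.1,0,0,0,0,0,0]]]'; python3 a.py
```

```text
yaw -0.6725 tz [ 0.064 -0.002  0.026] F [0.7 0.2 0. ] p [ 0.5978 -0.0757  0.1285] j7 -2.22 g 0.45
time: 52.65
position: [0.5978, -0.0756, 0.1285]
tool_rot: [2.966, -1.036, -0.0]
ft_force: [-1.9, 0.2, 0.6]
grip_width: 0.313
yaw -0.6722 tz [-0.062  0.237  0.02 ] F [-1.9  0.2  0.6] p [ 0.5978 -0.0756  0.1285] j7 -2.22 g 0.313
```

```bash
python3 -m creep '[[[0.1,0,0,0,0,0,0.02],[0.1,0,0,0,0,0,0.04],[0.1,0,0,0,0,0,0.04]]]' 30 >/dev/null; python3 a.py
python3 -m creep '[[[0.1,0,0,0,0,0,0.02],[0.1,0,0,0,0,0,0.04],[0.1,0,0,0,0,0,0.04]]]' >/dev/null; python3 a.py
python3 -m creep '[[[0.1,0,0,0,0,0,-0.04],[0.1,0,0,0,0,0,-0.08],[0.1,0,0,0,0,0,-0.08]]]' >/dev/null; python3 a.py
```

```text
yaw -0.7124 tz [-0.175  0.291  0.421] F [-1.2 -1.6  1.3] p [ 0.5979 -0.0758  0.1286] j7 -2.26 g 0.314
yaw -0.7534 tz [-0.488 -0.094  0.461] F [-0.  -2.6  0.9] p [ 0.5983 -0.0762  0.1286] j7 -2.3 g 0.314
yaw -0.6737 tz [-0.48  -0.232  0.05 ] F [ 1.3 -3.7 -0. ] p [ 0.5983 -0.0761  0.1285] j7 -2.22 g 0.316
```

```bash
for k in 1 2 3 4 5; do :; done
python3 -m creep '[[[0.1,0,0,0,0,0,0.015],[0.1,0,0,0,0,0,0.015]]]' >/dev/null; python3 a.py
python3 -m creep '[[[0.1,0,0,0,0,0,0.015],[0.1,0,0,0,0,0,0.015]]]' >/dev/null; python3 a.py
python3 -m creep '[[[0.1,0,0,0,0,0,0.01],[0.1,0,0,0,0,0,0.01]]]' >/dev/null; python3 a.py
```

```text
yaw -0.6894 tz [-0.616 -0.493 -0.019] F [ 1.3 -2.6 -1.6] p [ 0.5983 -0.0761  0.1286] j7 -2.24 g 0.313
yaw -0.7036 tz [-0.78  -0.612 -0.064] F [ 2.5 -3.8 -1.4] p [ 0.5983 -0.0761  0.1286] j7 -2.25 g 0.312
yaw -0.7133 tz [-0.833 -0.668 -0.003] F [ 2.7 -3.5 -2.5] p [ 0.5983 -0.0761  0.1286] j7 -2.26 g 0.313
```

```bash

python3 -m creep '[[[0.1,0,0,0,0,0,0.01],[0.1,0,0,0,0,0,0.01]]]' >/dev/null; python3 a.py
python3 -m creep '[[[0.1,0,0,0,0,0,0.01],[0.1,0,0,0,0,0,0.01]]]' >/dev/null; python3 a.py
python3 -m creep '[[[0.1,0,0,0,0,0,0.01],[0.1,0,0,0,0,0,0.01]]]' >/dev/null; python3 a.py
python3 -m creep '[[[0.1,0,0,0,0,0,0.01],[0.1,0,0,0,0,0,0.01]]]' >/dev/null; python3 a.py
```

```text
yaw -0.7234 tz [-0.777 -0.659  0.031] F [ 3.4 -3.  -2.3] p [ 0.5983 -0.0761  0.1286] j7 -2.27 g 0.31
yaw -0.7329 tz [-0.84  -0.659  0.139] F [ 3.7 -3.8 -2.4] p [ 0.5983 -0.0761  0.1286] j7 -2.28 g 0.314
yaw -0.7424 tz [-0.838 -0.667  0.212] F [ 3.6 -3.7 -1.4] p [ 0.5982 -0.0761  0.1286] j7 -2.29 g 0.31
yaw -0.7519 tz [-0.886 -0.64   0.47 ] F [ 2.1 -4.9 -1.2] p [ 0.5982 -0.0761  0.1286] j7 -2.3 g 0.315
```

```bash

python3 -m creep '[[[0.1,0,0,0,0,0,-0.08],[0.1,0,0,0,0,0,-0.2],[0.1,0,0,0,0,0,-0.32],[0.1,0,0,0,0,0,-0.44],[0.1,0,0,0,0,0,-0.5]]]' 30 >/dev/null; python3 a.py
python3 -m creep '[[[0.1,0,0,0,0,0,-0.12],[0.1,0,0,0,0,0,-0.24],[0.1,0,0,0,0,0,-0.36],[0.1,0,0,0,0,0,-0.44],[0.1,0,0,0,0,0,-0.5]]]' >/dev/null; python3 a.py
python3 -m creep '[[[0.1,0,0,0,0,0,-0.04],[0.1,0,0,0,0,0,-0.08],[0.1,0,0,0,0,0,-0.08],[0.1,0,0,0,0,0,-0.08]]]' >/dev/null; python3 a.py
```

```text
yaw -0.249 tz [-0.56  -0.884 -0.034] F [ 5.1 -2.6 -1.9] p [ 0.5986 -0.0755  0.1286] j7 -1.81 g 0.314
yaw 0.2507 tz [-0.384 -0.838 -0.034] F [ 4.2 -1.3 -2.4] p [ 0.5986 -0.0747  0.1286] j7 -1.33 g 0.316
yaw 0.3274 tz [-0.12  -1.142 -0.035] F [ 5.5  0.1 -2.9] p [ 0.5986 -0.0746  0.1286] j7 -1.26 g 0.314
```

```bash

python3 -m creep '[[[0.5,0,0,0,0,0,0],[0.5,0,0,0,0,0,0],[0.5,0,0,0,0,0,0],[0.5,0,0,0,0,0,0]]]'
python3 -m creep '[[[0.5,0,0,-20,0,0,0],[0.5,0,0,-50,0,0,0],[0.5,0,0,-90,0,0,0],[0.5,-40,0,-100,0,0,0],[0.5,-85,0,-100,0,0,0]]]'
python3 -m creep '[[[0.5,-25,0,0,0,0,0],[0.5,-25,0,0,0,0,0],[0.5,-25,0,0,0,0,0]]]'
python3 - <<'E'
from h import *
import cv2
p=ctrl.camera_params("wrist");im=ctrl.get_image("wrist")[:,:,::-1];np.save("w11.npy",p["pose"]);cv2.imwrite("pics/w11.png",im)
t=ctrl.get_image("top")[:,:,::-1];cv2.imwrite("pics/t11.png",t)
o=np.vstack([cv2.resize(im[0:260,120:520],(800,520),interpolation=cv2.INTER_CUBIC)]);cv2.imwrite("pics/o11.png",o)
E
python3 a.py
```

```text
time: 56.75
position: [0.5974, -0.0752, 0.1284]
tool_rot: [-3.099, -0.513, 0.002]
ft_force: [0.3, 0.3, -0.3]
grip_width: 0.486
time: 57.25
position: [0.5186, -0.1022, 0.2309]
tool_rot: [3.098, 0.516, 0.007]
ft_force: [-0.5, -0.3, 0.4]
grip_width: 0.501
time: 57.55
position: [0.4938, -0.111, 0.229]
tool_rot: [3.099, 0.511, 0.001]
ft_force: [0.2, 0.4, 0.3]
grip_width: 0.499
yaw 0.3289 tz [ 0.023 -0.018 -0.05 ] F [ 0.5 -0.3  0.2] p [ 0.4946 -0.1102  0.2286] j7 -1.08 g 0.503
```

View pics/o11.png

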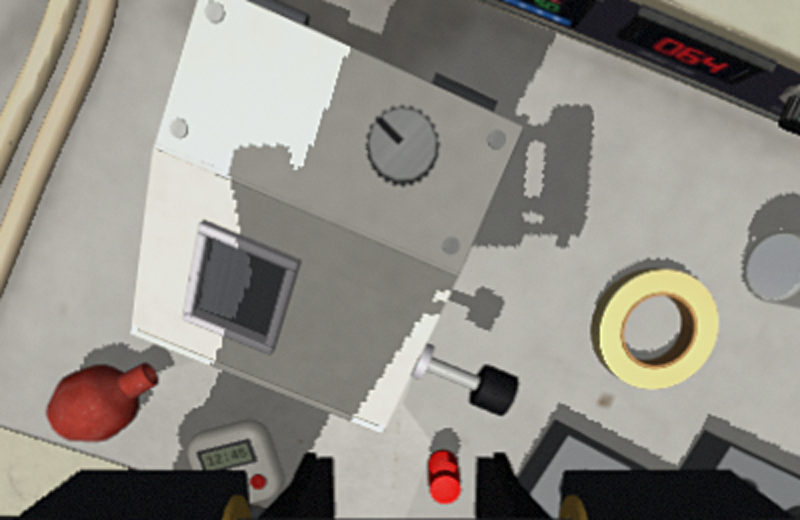

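The knob is home and the port is shut. The bar runs from (402,142) to its outer end at (378,119). I'll check the net angle.

```bash
python3 - <<'E'
from h import *
q=ctrl.camera_params("wrist");q["pose"]=np.load("w11.npy")
f=lambda a:(np.array(a,float)+.5)/2-.5+np.array([120,0])
d=(at_z(q,f((378,119)),.149)-at_z(q,f((402,142)),.149))[:2];a1=np.degrees(np.arctan2(d[1],d[0]))
a0=np.degrees(np.arctan2(-.06346+.07465,.59082-.59807))
# tool turn: start yaw 1.4978 -> stop contact seen at first pass ~-.45
print(a0,a1,"net cw",(a0-a1)%360,"expected",np.degrees(1.4978+.45)-60)
E
```

```text
122.93919848876624 66.72578903354356 net cw 56.213409455222674 expected 51.60071933558174
```

```bash
python3 -c "
from bench import ctrl
print(ctrl.close_job())"
```

```text
the job is handed in; nothing more can be done
None
```

I did the whole job in the order asked and handed it in after about 58 s of robot time. No verdict was reported.

- **Shutter:** I pulled the knob fully out to its hard stop. After loading I pushed it home again. Backing off the knob may have moved it by up to 0.6 mm, so I pushed its outer face once more. It did not move between 5 and 12 N.
- **Vials:** All four went through the port one at a time, with no contact force seen on the way down. One pick first came up empty because I lifted before the fingers had closed; the vial stayed in its well and I took it again. The last view into the port showed the cap of vial 3 low on the chute at the rear edge.
- **Clamp screw:** I turned it clockwise to its stop, where the torque rose to about 0.45 N m and the pads slipped a little. I regripped, found the stop again at yaw −0.723, and backed off to yaw 0.327. That is 1.05 rad, or 60.2 degrees, less up to half a degree of windup.
- **Screw check:** The last picture's bar mark shows a net clockwise turn of 56 degrees, against about 52 expected from the tool angles. I put the gap down to how well I can read the bar.
- **Other things on the bench:** Before the last pick, the far rack was knocked against the near one, which moved slightly. The arm was over the box when I saw it, and I measured the last vial's position again before picking it. I moved nothing else on purpose, and what the last picture shows looks undisturbed.

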